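# Load two cartridges nose first into the tilted feed rail

## Robot

A 6-joint arm with a two-finger parallel gripper is mounted at the origin on the work surface. World frame = base frame: x ahead of the robot, y to its left, z up, the work surface at z = 0. Lengths are in m, angles in rad, forces in N, time in s.
With the tool pointing down it reaches from about 0.3 to 0.875 m from the base axis. Payload 4.2 kg.
Tool frame: the origin (TCP) lies midway between the tips of the shut fingers; the grasp point (between the pads) lies r.grasp_offset behind it (r.grasp_offset is the distance from the TCP to the grasp point, in m); z points along the fingers, y is the direction in which the jaws open and shut (so a half turn about z gives the same grasp; the last joint's range is limited). The gripper opens to 85 mm and grips with 20 to 120 N. Pads are 22 mm wide; open, the fingers measure 114 mm over their backs; the gripper's body (76 mm by 85 mm) begins 54 mm behind the grasp point. The pads swing forward as they close: fully open they stand 13 mm farther back than shut.
Start: joints at [-1.28, 0.32, 1.565, -0, 1.257, -0.02], TCP at [0.176, -0.547, 0.231] pointing down, gripper open.
Joint ranges: [-3.11, 3.11], [-0.84, 2.01], [0.21, 2.61], [-1.34, 4.49], [0.05, 2.63], [-2.56, 2.56]. Speed limits (rad/s): [2.57, 2.57, 3.14, 3.14, 3.14, 3.14].

## Interface

Orientations are given as a unit quaternion [w, x, y, z].
In Python, from plant import r, cams gives the robot as it stands.
- The arm moves only by the tool step_arm, never from a script. Its argument "plan" is one flat list of numbers, 6 for each row, row after row: the shift along the tool's x, y, z each as a share of 0.03 m, from -1 to 1, then the turn, a rotation vector about the tool's x, y, z each as a share of 2 pi rad, from -1 to 1. In form: [x, y, z, wx, wy, wz, x, y, z, wx, wy, wz, ...]. A call has 1 to 5 rows; each row shifts and turns the commanded pose from where the row before left it, along the tool's axes as they then stand; what a row does not reach is not made up. A row lasts 1/8 s, in which the tool goes at most 62.5 mm and 10.7 degrees, less where a joint would pass 70% of its speed; a pose out of reach is approached as far as the arm can. A call with a number of a shift or a turn outside -1 to 1 is refused whole. A call with a gripper value outside its range is refused whole. "gripper" is the gripper's target within -1 to 1 (shut at 1, half-way at 0, fully open at -1), set as the call begins (left out, the last holds). The fingers move at their own pace and stop on an object; "grip_force" is the grip in N (left out, the last holds). Time passes only in rows, so rows that do not move let the fingers close. It gives the time, the measured TCP pose, the force and the opening at its end, in the units of the state.
- r.read_state(): the state, without advancing time (a new reading comes with each control period).
- cams.read_camera(name): name is "scene" or "top"; returns the picture (384x512x3 uint8, red, green, blue); there is no depth.
- cams.calibration(name): a dict with "fx", "fy", "cx", "cy" (pixels), "distortion" ([k1, k2, p1, p2, k3] as OpenCV has them; the pictures are not rectified), "position" and "attitude" of the camera in the world. Camera axes: x right, y up, looking along -z (the intrinsics and any distortion apply to the point x, -y, -z); pixel columns grow to the right and rows downward; lengths in m; the calibration is good to about 2 mm. A picture is of the moment at which its call begins. calibration takes no time and is no camera call.
- r.hand_in(): hands the job in, once; it reports no verdict.
The state is a dict: "clock": time; "q": joint angles; "qvel": joint speeds; "tau": joint torques, N m; "ee_pos": TCP position; "tcp_rot": TCP orientation; "contact_force": force on the tool from outside, world axes, zero at the start; "wrist_torque": the same for the moment, N m; "grip_width": finger opening in m.
Only numpy, scipy, OpenCV 4.12 (cv2) and the standard library are available. Lean on these libraries where they do the work, as an engineer would, in place of code of your own. Each camera call takes 0.05 s, during which the arm holds its last target.

## Task

Load both white cartridges into the tilted steel feed rail: slide them in from the open upper end, grey nose leading down the slope and grip fin standing up through the slot. Push them fully home, the first against the stop at the lower end and the second right up behind it, then let go; leave the bottle, the jar and the spanner where they are.

Things in the scene. Friction and masses are not known exactly. Their poses are not given: they have to be found in the camera images.
- cart_a_mid (a point): one of two identical white plastic cartridges, 66 mm long, 34 wide, 56 high, 60 g, flat on the bench. Base 12 mm thick; at one end a narrower grey nose. A grip fin 10 mm thick (along y), 24 long (along x) rises mid-base, from 12 to 56 mm above the underside. Point: the cartridge's centre, 28 mm above the underside, in the fin. Axes: x towards the nose, y across, z up from base to fin top
- cart_b_mid (a point): the other of two identical white plastic cartridges, 66 mm long, 34 wide, 56 high, 60 g, flat on the bench. Base 12 mm thick; at one end a narrower grey nose. A grip fin 10 mm thick (along y), 24 long (along x) rises mid-base, from 12 to 56 mm above the underside. Point: the cartridge's centre, 28 mm above the underside, in the fin. Axes: x towards the nose, y across, z up from base to fin top
- cart_a_nose (a point): tip of the first cartridge's grey nose, 33 mm ahead of (+x) and 22 mm below its centre point; same axes. The nose is 14 mm long, 16 wide, from 2 to 10 mm above the underside; the body behind it is 52 mm long and 34 wide
- cart_b_nose (a point): tip of the second cartridge's grey nose, 33 mm ahead of (+x) and 22 mm below its centre point; same axes. The nose is 14 mm long, 16 wide, from 2 to 10 mm above the underside; the body behind it is 52 mm long and 34 wide
- rail: steel feed rail, fixed, sloping 30 degrees. Origin: on the channel floor, mid-width, at the face of the stop at the lower end, 40 mm above the bench. Axes: x down the slope along the channel, y across, z square to the floor, up out of it. Noses down the slope, fully home puts the first cartridge's centre at x = -33 mm, the second's at x = -99 mm, both at y = 0, z = 28 mm. Stop 17 mm high, 8 thick
- rail_mouth (a point): upper mouth of the covered channel: on the floor, mid-width, 138 mm up the slope from the stop; axes as the rail's. From here down the channel is 37 mm wide and 15 mm high inside; two lips (4 mm thick, tops 19 mm above the floor) leave a slot 18 mm wide along the middle for the fin. Friction varies: let go in the rail, a cartridge may stick or slide down
- rail_bed (a point): centre of the open loading bed above the mouth: on the floor, mid-width, 178 mm up the slope from the stop; axes as the rail's. The bed is open above, 75 mm wide, from 138 to 220 mm up the slope; side walls 17 mm high flare from 37 mm apart at the mouth to about 61 mm apart 42 mm above it
- bottle: bystander: amber bottle with black cap, 68 mm diameter, 140 mm high, loose; origin at the centre of its underside
- jar: bystander: small pale jar with white lid, 56 mm diameter, 65 mm high, loose; origin at the centre of its underside
- spanner: bystander: steel spanner 150 mm long lying on the bench; origin under its middle, x along it
There are look-alikes about, which are no part of the job. Leave any brown or red look-alike of the part that bears cart_a_mid alone. Leave any pink look-alike of the part that bears cart_b_mid alone.

How it is judged:
At the end, for the whole second after the job is handed in: Both cartridges in the rail on its floor (about 5 mm), noses down the slope, fins up, within 5 mm of mid-channel: one nose tip within 4-6 mm of the stop, the other within 4-9 mm of its place 66 mm up the slope, right behind the first; at rest and released (((x of cart_a_nose in the frame of rail between -0.006 and 0.004 m and x of cart_a_mid in the frame of rail between -0.045 and -0.027 m and y of cart_a_mid in the frame of rail between -0.005 and 0.005 m and z of cart_a_mid in the frame of rail between 0.023 and 0.034 m and x of cart_b_nose in the frame of rail between -0.075 and -0.062 m and x of cart_b_mid in the frame of rail between -0.111 and -0.093 m and y of cart_b_mid in the frame of rail between -0.005 and 0.005 m and z of cart_b_mid in the frame of rail between 0.023 and 0.034 m) or (x of cart_b_nose in the frame of rail between -0.006 and 0.004 m and x of cart_b_mid in the frame of rail between -0.045 and -0.027 m and y of cart_b_mid in the frame of rail between -0.005 and 0.005 m and z of cart_b_mid in the frame of rail between 0.023 and 0.034 m and x of cart_a_nose in the frame of rail between -0.075 and -0.062 m and x of cart_a_mid in the frame of rail between -0.111 and -0.093 m and y of cart_a_mid in the frame of rail between -0.005 and 0.005 m and z of cart_a_mid in the frame of rail between 0.023 and 0.034 m)) and linear speed of each of cart_a, cart_b below 0.02 m/s and contact force between each of cart_a, cart_b and the fingers below 0.1 N); the robot touches nothing.
It fails at once if the bottle was moved more than 30 mm (distance of bottle from where it was at the start of the episode above 0.03 m).
It fails at once if the jar was moved more than 30 mm (distance of jar from where it was at the start of the episode above 0.03 m).
It fails at once if the spanner was moved more than 30 mm (distance of spanner from where it was at the start of the episode above 0.03 m).
It also fails if it takes over 72 s, if anything falls off the work surface, if the arm or the gripper's body presses on something with over 40 N, if the wrist force passes 120 N, or if a joint passes its speed limit or range.

## Working session

There is one attempt and no reset: what is moved stays moved. The work goes in short steps, Python scripts to look and compute and a tool call to move; the robot and the scene stay as the last step left them, time stands still between calls to the robot, and variables do not carry over. Pictures are saved under pics/ and viewed, and the job is handed in when it is done.

Besides the shell and the picture viewer there is one more tool, called after "Call:" as a command line: name --argument value ..., lists and objects as JSON in quotes. step_arm: Moves the arm, as the interface text tells. Shift numbers are shares of 0.03 m and turn numbers shares of 2 pi rad, none past 1 either way. Its arguments: {"type":"object","properties":{"plan":{"type":"array"},"gripper":{"type":"number"},"grip_force":{"type":"number"}},"required":["plan"]}

```bash
ls; mkdir -p pics
python3 - <<'E'
from plant import r,cams
import cv2
print(r.read_state(), r.grasp_offset)
for n in("scene","top"):
    im=cams.read_camera(n); cv2.imwrite(f"pics/{n}0.png",cv2.resize(im[:,:,::-1],(800,600),interpolation=cv2.INTER_CUBIC)); cv2.imwrite(f"pics/{n}0_raw.png",im[:,:,::-1])
    print(n,cams.calibration(n))
E
```

```text
pics
{'clock': 0.0, 'q': array([-1.28003333e+00,  3.20286761e-01,  1.56571159e+00, -5.99489245e-06,
        1.25738949e+00, -2.00040395e-02]), 'qvel': array([ 0.00043884, -0.0018698 ,  0.00109077, -0.0003761 ,  0.00165211,
       -0.00050153]), 'tau': array([-1.92132167e-03, -4.15525496e+01, -2.34167129e+01, -3.10022697e-04,
        8.17383727e-03,  4.26130086e-06]), 'ee_pos': array([ 0.17568469, -0.54698765,  0.23047257]), 'tcp_rot': array([-8.88994010e-04,  9.87951709e-01,  1.54759860e-01, -1.23969156e-04]), 'contact_force': array([-0.6703697 ,  0.38869489, -0.30317328]), 'wrist_torque': array([0.01884431, 0.00616759, 0.03285462]), 'grip_width': 0.08539420614204665} 0.0187
scene {'fx': 470.5914745447483, 'fy': 470.5914745447483, 'cx': 249.39357956925488, 'cy': 200.0445286360436, 'distortion': array([0.01507296, 0.        , 0.        , 0.        , 0.        ]), 'position': array([1.27043017, 0.35593578, 1.07263509]), 'attitude': array([0.44212636, 0.16774655, 0.29717899, 0.82949986])}
top {'fx': 465.79834855378976, 'fy': 465.79834855378976, 'cx': 256.3320729231672, 'cy': 189.53752859330987, 'distortion': array([-0.0768637,  0.       ,  0.       ,  0.       ,  0.       ]), 'position': array([ 0.45609472, -0.09834168,  1.35279614]), 'attitude': array([-0.70479225, -0.04630837,  0.04320997,  0.70658072])}
```

View pics/scene0.png

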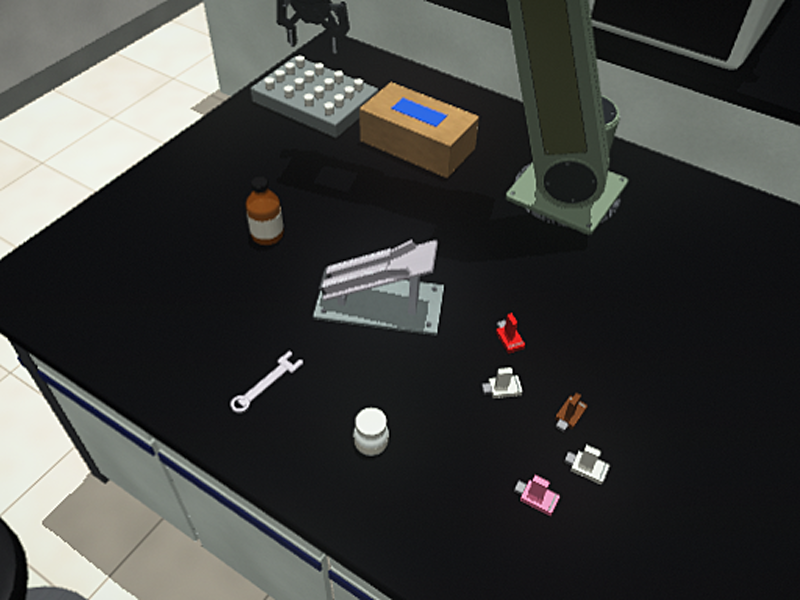

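View pics/top0.png

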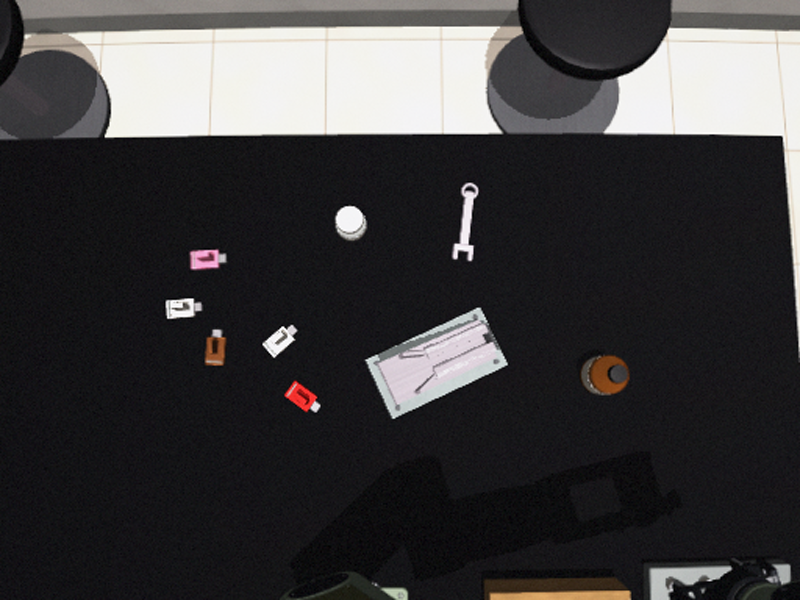

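The two white cartridges are at about (183,308) and (281,340) in the top view. The rail runs from its open end on the left (380,385) to the stop on the right (490,335). I'll enlarge these areas.

Run:
```python
import cv2
a=cv2.imread("pics/top0_raw.png");b=cv2.imread("pics/scene0_raw.png")
def crop(im,x0,y0,w,h,s,n): cv2.imwrite(n,cv2.resize(im[y0:y0+h,x0:x0+w],None,fx=s,fy=s,interpolation=cv2.INTER_CUBIC))
crop(a,100,180,100,60,8,"pics/c1.png")
crop(a,230,190,100,75,8,"pics/c2.png")
crop(b,300,225,100,90,8*.8,"pics/c3.png")
crop(b,195,145,100,75,8,"pics/c4.png")
```

```text
(no output)
```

View pics/c1.png

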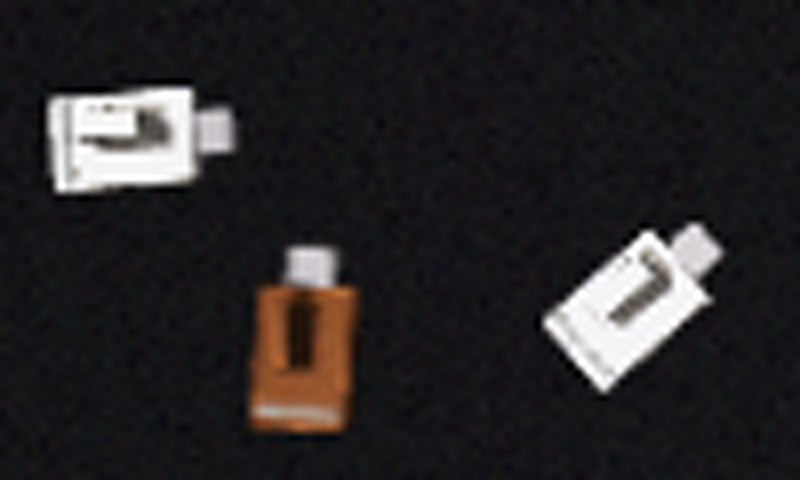

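View pics/c2.png

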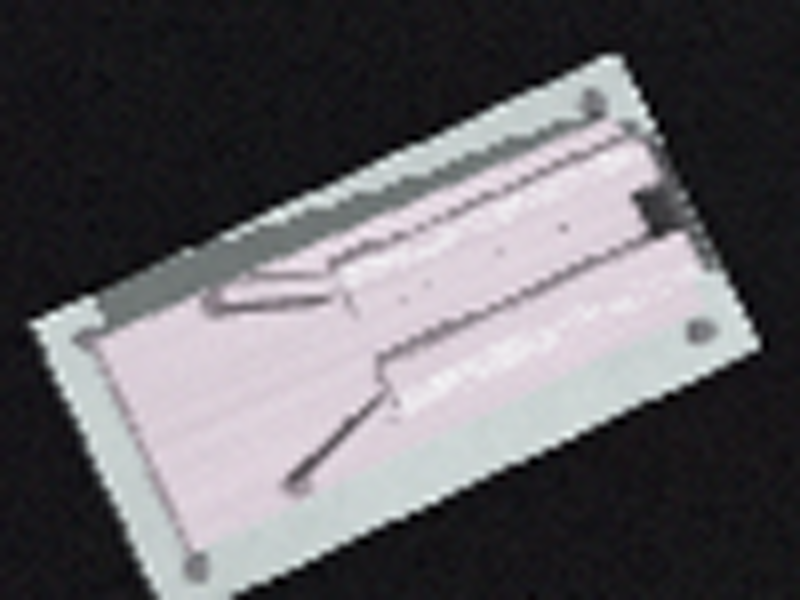

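View pics/c3.png

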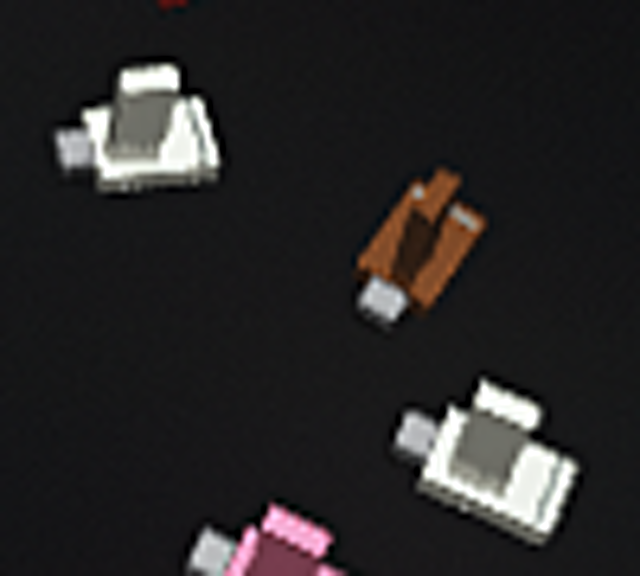

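View pics/c4.png

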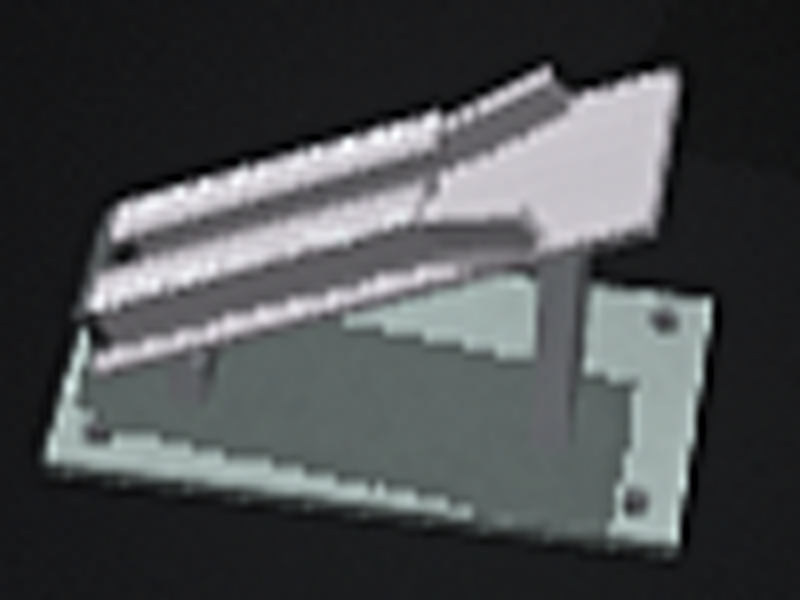

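```bash
cat > h.py <<'E'
import numpy as np,cv2
from scipy.spatial.transform import Rotation as R
from scipy.optimize import least_squares
from plant import r,cams
def proj(n,P):
    c=cams.calibration(n); q=c["attitude"]; M=R.from_quat([q[1],q[2],q[3],q[0]]).as_matrix()
    p=(np.atleast_2d(P)-c["position"])@M
    p=p*[1,-1,-1]
    K=np.array([[c["fx"],0,c["cx"]],[0,c["fy"],c["cy"]],[0,0,1]])
    return cv2.projectPoints(p.reshape(-1,1,3),np.zeros(3),np.zeros(3),K,c["distortion"])[0].reshape(-1,2)
def raw(uv,x0,y0,s): return (np.array(uv,float)+.5)/s-.5+[x0,y0]
def cart(p): # x,y,yaw
    return R.from_euler('z',p[2]).as_matrix(),np.array([p[0],p[1],0])
def rail(p):
    # x down slope
    return R.from_euler('ZY',[p[2],np.pi/6]).as_matrix(),np.array([p[0],p[1],.04])
def fit(f,obs,x0):
    def e(p):
        M,t=f(p); return np.concatenate([(proj(n,np.array(L)@M.T+t)-uv).ravel() for n,L,uv in obs])
    s=least_squares(e,x0,loss='soft_l1'); return s.x,e(s.x).reshape(-1,2).round(1)
E
cat > m.py <<'E'
from h import *
b=.012
Bt=[(-.033,.017,b),(-.033,-.017,b),(.019,.017,b),(.019,-.017,b)]
N=[(.033,.008,.010),(.033,-.008,.010)]
F=[(.012,.005,.056),(-.012,.005,.056),(-.012,-.005,.056),(.012,-.005,.056)]
c1=lambda u:raw(u,100,180,8); c3=lambda u:raw(u,300,225,6.4)
o1=[("top",Bt+N,c1([(50,98),(60,192),(193,88),(197,182),(235,107),(237,152)])),
 ]
o1s=[("scene",F+[Bt[0],Bt[1],Bt[2],Bt[3]],c3([(474,405),(530,432),(542,408),(487,380),(545,530),(577,460),(420,478),(452,405)]))]
o2=[("top",Bt+N,c1([(650-650+545,323),(604,392),(650,230),(712,300),(697,222),(722,250)]))]
o2s=[("scene",F+Bt,c3([(120,95),(178,88),(178,65),(120,68),(217,172),(205,98),(97,178),(83,110)]))]
for a,s,g in((o1,o1s,[.5,.25,-1.57]),(o2,o2s,[.45,.1,-1.])):
    for o in(a,s,a+s): print(*[x.tolist() if i else x.round(4) for i,x in enumerate(fit(cart,o,g))])
c2=lambda u:raw(u,230,190,8); c4=lambda u:raw(u,195,145,8)
rt=[("top",[(-.22,.0375,0),(-.22,-.0375,0),(-.138,-.009,.019),(-.138,.0225,.019),(-.18,.0305,.017),(-.18,-.0305,.017)],c2([(95,340),(198,555),(378,358),(330,262),(210,300),(295,487)]))]
rs=[("scene",[(-.22,.0375,0),(-.22,-.0375,0),(-.138,-.0225,.019),(-.18,.0305,.017),(-.18,-.0305,.017)],c4([(655,235),(680,70),(440,112),(530,212),(548,68)]))]
for o in(rt,rs,rt+rs): print("rail",*[x.tolist() if i else x.round(4) for i,x in enumerate(fit(rail,o,[.4,-.2,-1.15]))])
E
python3 m.py
```

```text
[ 0.6067  0.3125 -1.4838] [[0.4, 0.2], [-0.3, -0.0], [0.0, -0.1], [0.1, -0.3], [-0.2, 0.2], [-0.1, 0.0]]
[ 0.6082  0.3152 -1.4809] [[-0.2, -0.5], [0.5, -0.5], [-0.1, 0.1], [-0.9, 0.2], [0.7, 0.4], [-0.1, 0.5], [0.2, -0.6], [-0.3, 0.2]]
[ 0.6075  0.3143 -1.4899] [[-0.2, -0.1], [-0.9, -0.3], [-0.6, -0.3], [-0.5, -0.6], [-0.7, 0.0], [-0.7, -0.2], [-0.4, -0.9], [0.3, -0.8], [-0.3, -0.3], [-1.1, -0.2], [0.4, 0.1], [-0.3, 0.3], [-0.0, -1.1], [-0.5, -0.2]]
[ 0.5482  0.1288 -0.8364] [[-0.3, 0.1], [-0.0, 0.3], [0.0, -0.3], [-0.0, -0.3], [-0.1, -0.2], [0.4, 0.4]]
[ 0.5501  0.1304 -0.9065] [[0.3, -0.6], [0.2, -0.0], [-0.5, 0.5], [-0.3, 0.5], [0.3, -0.5], [-0.2, 0.7], [0.0, -0.4], [0.1, -0.1]]
[ 0.5492  0.1297 -0.8701] [[-0.8, -0.6], [-0.8, -0.2], [-0.0, -0.6], [-0.4, -0.4], [-0.1, -0.3], [0.3, 0.4], [0.4, -0.8], [0.2, -0.5], [-0.6, 0.0], [-0.4, 0.3], [0.4, -1.2], [-0.6, 0.0], [0.3, -0.5], [-0.1, -0.2]]
rail [ 0.5518 -0.2391 -1.0966] [[-0.8, 0.3], [-0.4, -0.5], [-0.5, 0.1], [-0.0, 1.4], [0.9, 0.1], [1.2, -2.2]]
rail [ 0.5444 -0.2411 -1.1403] [[-0.3, -1.3], [-0.2, -0.0], [0.3, 1.2], [-0.2, -0.9], [0.5, 1.5]]
rail [ 0.5486 -0.2397 -1.1163] [[-1.0, 0.1], [-1.0, -0.4], [-0.7, 0.6], [-0.0, 1.8], [0.9, 0.3], [0.7, -1.8], [-0.1, -1.4], [-0.7, -0.1], [-0.2, 1.6], [-0.2, -0.7], [0.1, 1.6]]
```

```bash
cat > m2.py <<'E'
from h import *
def ov(n,rp,x0,y0,s,w,h,out,src):
    im=cv2.imread(src)[y0:y0+h,x0:x0+w]; im=cv2.resize(im,None,fx=s,fy=s,interpolation=cv2.INTER_CUBIC)
    M,t=rail(rp)
    segs=[]
    for y in(-.0375,.0375): segs.append([(-.22,y,0),(0,y,0)])
    segs.append([(-.22,-.0375,0),(-.22,.0375,0)])
    for sg in(-1,1):
        for y,z in((.009,.019),(.0185,0)): segs.append([(-.138,sg*y,z),(0,sg*y,z)])
        segs.append([(-.138,sg*.0185,.017),(-.18,sg*.0305,.017)])
    segs.append([(0,-.0185,.017),(0,.0185,.017)])
    for S in segs:
        p=proj(n,np.array(S)@M.T+t); p=((p-[x0,y0]+.5)*s-.5).round().astype(int)
        cv2.line(im,tuple(map(int,p[0])),tuple(map(int,p[1])),(0,160,0),1)
    cv2.imwrite(out,im)
if __name__=="__main__":
    import sys
    rp=[float(v) for v in sys.argv[1:4]]
    ov("top",rp,230,190,8,100,75,"pics/ot%s.png"%sys.argv[4],"pics/top0_raw.png")
    ov("scene",rp,195,145,8,100,75,"pics/os%s.png"%sys.argv[4],"pics/scene0_raw.png")
E
python3 m2.py .5486 -.2397 -1.1163 1
```

```text
(no output)
```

View pics/ot1.png

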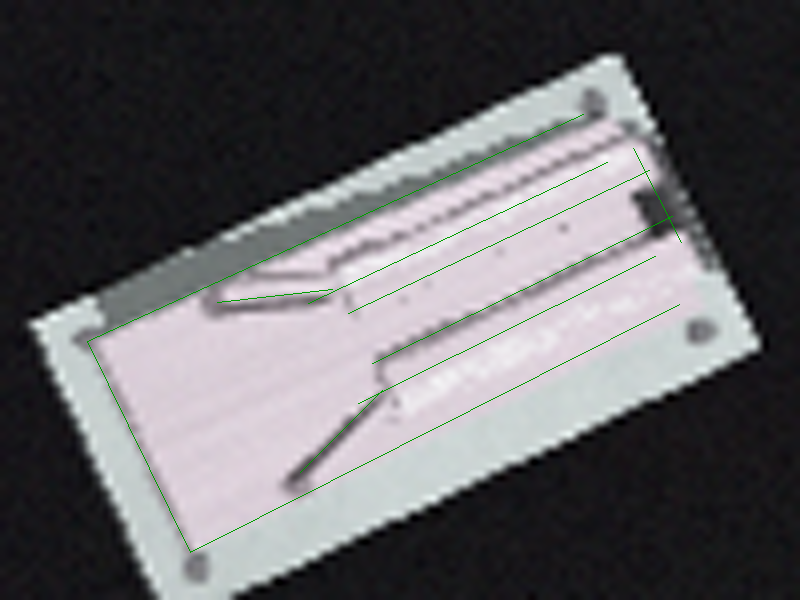

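View pics/os1.png

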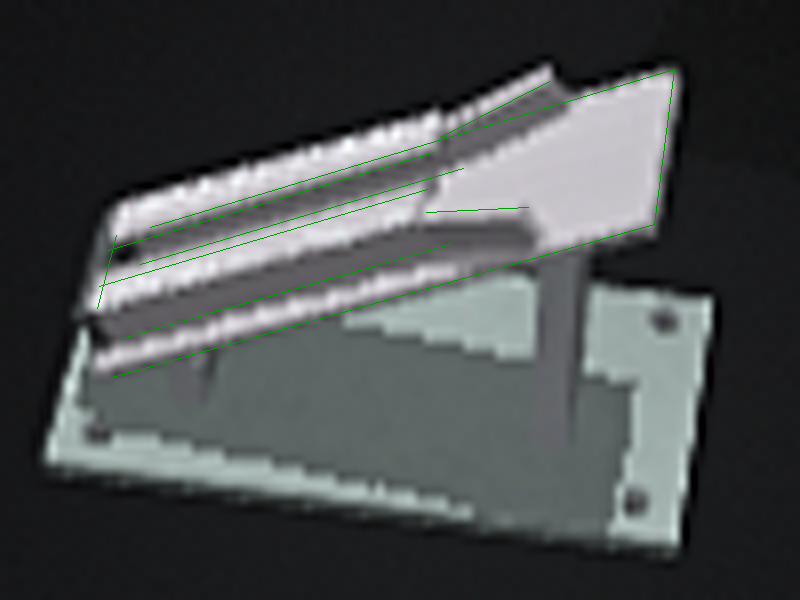

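```bash
cat >> m.py <<'E'
print("----")
# edge observations: point (s,y,z) s free
E=[("top",.0375,0,c2([(200,297),(400,214),(560,148)])),("top",-.0375,0,c2([(450,440),(600,368)])),
("top",-.009,.019,c2([(450,327),(550,283),(650,241)])),
("top",.0225,.019,c2([(400,235),(500,190),(600,145)])),
("scene",.0375,0,c4([(500,268),(300,320),(110,366)])),("scene",.009,.019,c4([(350,212),(230,243),(120,272)])),
("scene",-.009,.019,c4([(400,153),(250,198),(130,235)])),("scene",.0225,.019,c4([(370,232),(250,270),(130,306)]))]
for cam in(("top",),("scene",),("top","scene")):
    ob=[o for o in rt+rs if o[0] in cam]; ee=[o for o in E if o[0] in cam]
    def res(p):
        M,t=rail(p); out=[(proj(n,np.array(L)@M.T+t)-uv).ravel() for n,L,uv in ob]
        for n,y,z,uv in ee:
            a,b_=proj(n,np.array([(-.2,y,z),(0,y,z)])@M.T+t); d=(b_-a)/np.linalg.norm(b_-a)
            w=uv-a; out.append(w[:,0]*d[1]-w[:,1]*d[0])
        return np.concatenate(out)
    s=least_squares(res,[.55,-.24,-1.12],loss='soft_l1',f_scale=.5); print(cam,s.x.round(4),s.fun.round(1).tolist())
E
python3 m.py|sed -n '/----/,$p'
```

```text
----
('top',) [ 0.5465 -0.2416 -1.1276] [-0.5, 0.1, -0.8, -0.2, -0.2, 1.0, 0.6, 2.2, 1.4, 0.5, 1.0, -1.5, -0.5, -1.2, -1.8, -1.6, -1.8, 0.4, 0.0, -0.6, 1.6, 1.6, 1.6]
('scene',) [ 0.5452 -0.2406 -1.1376] [-0.2, -1.2, -0.2, 0.1, 0.3, 1.4, -0.2, -0.8, 0.5, 1.6, 0.2, 0.0, -0.6, 0.4, 0.0, -0.2, -0.9, -0.7, -0.3, 0.3, 0.9, 1.2]
('top', 'scene') [ 0.5457 -0.2408 -1.1322] [-0.9, 0.1, -1.3, -0.2, -0.6, 1.1, 0.3, 2.2, 1.1, 0.5, 0.6, -1.5, -0.3, -1.4, -0.4, -0.1, 0.1, 1.3, -0.3, -0.9, 0.3, 1.5, -0.6, -1.2, -1.7, -1.6, -1.8, 0.4, 0.1, -0.5, 1.6, 1.7, 1.7, 0.3, 0.0, -0.6, 0.4, 0.1, -0.2, -0.8, -0.6, -0.4, 0.4, 0.9, 1.2]
```

```bash
sed -i 's/sg\*\.0185,0)/sg*.0185,.0)/' m2.py
python3 - <<'E'
import m2,numpy as np
m2.ov("top",[.5457,-.2412,-1.1350],232,198,8,100,70,"pics/ot2.png","pics/top0_raw.png")
E
```

```text
(no output)
```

View pics/ot2.png

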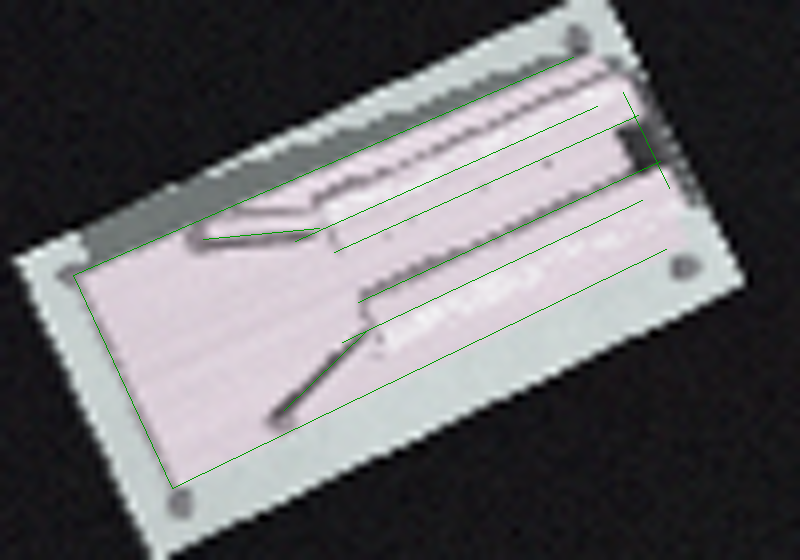

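```bash
cat > p.py <<'E'
from h import *
RP=[.5457,-.2412,-1.135]; C1=[.6075,.3140,-1.487]; C2=[.5492,.1297,-.86]
TZ=.026
def tool(M): return M@np.diag([-1.,1,-1])  # tool x=-cart x, y=cart y, z=-cart z
def cur():
    s=r.read_state(); q=s["tcp_rot"]; return R.from_quat([q[1],q[2],q[3],q[0]]).as_matrix(),s["ee_pos"],s
def atcart(c,dz=0):
    M,t=cart(c); return tool(M),t+np.array([0,0,TZ+dz])
def atrail(x,y=0,z=TZ,rp=RP,dyaw=0):
    M,t=rail(rp); M2=M@R.from_euler('z',dyaw).as_matrix(); return tool(M2),t+M@np.array([x,y,z])
def plan(T,n=None,lim=1.,rot=.029):
    Rt,pt=T; R0,p0,s=cur(); v=R.from_matrix(R0.T@Rt).as_rotvec(); d=pt-p0
    need=max(np.linalg.norm(d)/.03/lim,np.linalg.norm(v)/2/np.pi/rot)
    n=n or int(np.ceil(need+1e-9)); print("rows",n,"need",need.round(2),"dist",d.round(4),"rot deg",np.degrees(v).round(1))
    Rc=R0; out=[]
    for i in range(n):
        out.append(np.r_[Rc.T@d/n/.03, v/n/2/np.pi]); Rc=Rc@R.from_rotvec(v/n).as_matrix()
    out=np.array(out)
    for i in range(0,n,5): print("[",", ".join(f"{a:.3f}".rstrip('0').rstrip('.') if abs(a)>.0005 else "0" for a in out[i:i+5].ravel()),"]")
def where(rp=RP):
    R0,p0,s=cur(); M,t=rail(rp); print("t",round(s["clock"],2),"rail-frame tcp",(M.T@(p0-t)).round(4),"rot err deg",np.degrees(R.from_matrix(R0.T@tool(M)).as_rotvec()).round(2),"F rail",(M.T@s["contact_force"]).round(1),"w",round(s["grip_width"],4))
E
python3 -c "
from p import *
plan(atcart(C2,.10))"
```

```text
rows 27 need 26.0 dist [ 0.3735  0.6768 -0.1046] rot deg [-1.000e-01 -1.000e-01 -1.129e+02]
[ 0.694, -0.654, 0.13, 0, 0, -0.012, 0.74, -0.602, 0.13, 0, 0, -0.012, 0.782, -0.546, 0.13, 0, 0, -0.012, 0.82, -0.488, 0.13, 0, 0, -0.012, 0.853, -0.427, 0.13, 0, 0, -0.012 ]
[ 0.882, -0.363, 0.13, 0, 0, -0.012, 0.906, -0.298, 0.13, 0, 0, -0.012, 0.926, -0.231, 0.13, 0, 0, -0.012, 0.94, -0.163, 0.13, 0, 0, -0.012, 0.95, -0.094, 0.13, 0, 0, -0.012 ]
[ 0.954, -0.025, 0.13, 0, 0, -0.012, 0.953, 0.045, 0.129, 0, 0, -0.012, 0.947, 0.115, 0.129, 0, 0, -0.012, 0.936, 0.183, 0.129, 0, 0, -0.012, 0.921, 0.251, 0.129, 0, 0, -0.012 ]
[ 0.9, 0.318, 0.129, 0, 0, -0.012, 0.874, 0.382, 0.129, 0, 0, -0.012, 0.844, 0.445, 0.129, 0, 0, -0.012, 0.809, 0.505, 0.129, 0, 0, -0.012, 0.77, 0.563, 0.129, 0, 0, -0.012 ]
[ 0.727, 0.618, 0.129, 0, 0, -0.012, 0.68, 0.669, 0.129, 0, 0, -0.012, 0.63, 0.717, 0.129, 0, 0, -0.012, 0.576, 0.761, 0.129, 0, 0, -0.012, 0.519, 0.801, 0.129, 0, 0, -0.012 ]
[ 0.459, 0.837, 0.129, 0, 0, -0.012, 0.397, 0.868, 0.129, 0, 0, -0.012 ]
```

Call:
step_arm --plan '[0.694,-0.654,0,0,0,-0.012,0.74,-0.602,0,0,0,-0.012,0.782,-0.546,0,0,0,-0.012,0.82,-0.488,0,0,0,-0.012,0.853,-0.427,0,0,0,-0.012]' --gripper 0 --grip_force 40

```text
clock: 0.72
ee_pos: [0.2446, -0.4208, 0.2309]
tcp_rot: [-0.0, 0.941, 0.338, -0.0]
contact_force: [0.4, -0.3, -0.1]
grip_width: 0.0427
```

Call:
step_arm --plan '[0.882,-0.363,0,0,0,-0.012,0.906,-0.298,0,0,0,-0.012,0.926,-0.231,0,0,0,-0.012,0.94,-0.163,0,0,0,-0.012,0.95,-0.094,0,0,0,-0.012]'

```text
clock: 1.35
ee_pos: [0.3116, -0.2943, 0.231]
tcp_rot: [-0.0, 0.861, 0.509, -0.0]
contact_force: [0.3, 0.4, 1.1]
grip_width: 0.0423
```

Call:
step_arm --plan '[0.954,-0.025,0,0,0,-0.012,0.953,0.045,0,0,0,-0.012,0.947,0.115,0,0,0,-0.012,0.936,0.183,0,0,0,-0.012,0.921,0.251,0,0,0,-0.012]'

```text
clock: 1.98
ee_pos: [0.377, -0.1672, 0.2311]
tcp_rot: [-0.0, 0.75, 0.661, -0.0]
contact_force: [-0.5, 0.0, 0.1]
grip_width: 0.0429
```

Call:
step_arm --plan '[0.9,0.318,0,0,0,-0.012,0.874,0.382,0,0,0,-0.012,0.844,0.445,0,0,0,-0.012,0.809,0.505,0,0,0,-0.012,0.77,0.563,0,0,0,-0.012]'

```text
clock: 2.6
ee_pos: [0.441, -0.0392, 0.231]
tcp_rot: [-0.0, 0.613, 0.79, -0.0]
contact_force: [0.4, -0.2, -0.1]
grip_width: 0.0427
```

```bash
python3 -c "
from p import *
plan(atcart(C2,.08))"
```

```text
rows 8 need 7.88 dist [ 0.1082  0.1689 -0.125 ] rot deg [ -0.   -0.  -26.4]
[ 0.57, 0.612, 0.52, 0, 0, -0.009, 0.534, 0.643, 0.52, 0, 0, -0.009, 0.496, 0.673, 0.521, 0, 0, -0.009, 0.457, 0.7, 0.521, 0, 0, -0.009, 0.416, 0.725, 0.521, 0, 0, -0.009 ]
[ 0.373, 0.748, 0.521, 0, 0, -0.009, 0.33, 0.768, 0.521, 0, 0, -0.009, 0.285, 0.786, 0.521, 0, 0, -0.009 ]
```

Call:
step_arm --plan '[0.57,0.612,0.52,0,0,-0.009,0.534,0.643,0.52,0,0,-0.009,0.496,0.673,0.521,0,0,-0.009,0.457,0.7,0.521,0,0,-0.009,0.416,0.725,0.521,0,0,-0.009]'

```text
clock: 3.22
ee_pos: [0.5092, 0.0658, 0.1523]
tcp_rot: [-0.0, 0.496, 0.868, -0.0]
contact_force: [0.2, -0.1, 0.4]
grip_width: 0.0427
```

Call:
step_arm --plan '[0.373,0.748,0.521,0,0,-0.009,0.33,0.768,0.521,0,0,-0.009,0.285,0.786,0.521,0,0,-0.009,0,0,0,0,0,0]'

```text
clock: 3.72
ee_pos: [0.5498, 0.129, 0.1047]
tcp_rot: [-0.001, 0.421, 0.907, -0.001]
contact_force: [-0.2, -0.2, -0.3]
grip_width: 0.0429
```

```bash
cat > look.py <<'E'
import sys
from p import *
# look.py tag  top:x0,y0,w,h,s scene:...
tag=sys.argv[1]
for a in sys.argv[2:]:
    n,v=a.split(":"); x0,y0,w,h,s=map(int,v.split(","))
    im=cams.read_camera(n)[:,:,::-1]; cv2.imwrite(f"pics/{tag}_{n}_raw.png",im)
    cv2.imwrite(f"pics/{tag}_{n}.png",cv2.resize(im[y0:y0+h,x0:x0+w],None,fx=s,fy=s,interpolation=cv2.INTER_CUBIC))
R0,p0,s=cur()
for n in("top","scene"): print(n,"tcp px",proj(n,p0).round(1))
E
python3 look.py g1 top:140,180,100,75,8 scene:290,190,100,90,6
python3 -c "
from p import *
plan(atcart(C2,.0))"
```

```text
top tcp px [[174.3 213.8]]
scene tcp px [[324.6 225.1]]
rows 3 need 2.67 dist [-0.0004  0.0019 -0.0801] rot deg [-0.1 -0.  -0.6]
[ 0.019, 0.011, 0.89, 0, 0, -0.001, 0.019, 0.011, 0.89, 0, 0, -0.001, 0.019, 0.011, 0.89, 0, 0, -0.001 ]
```

View pics/g1_scene.png

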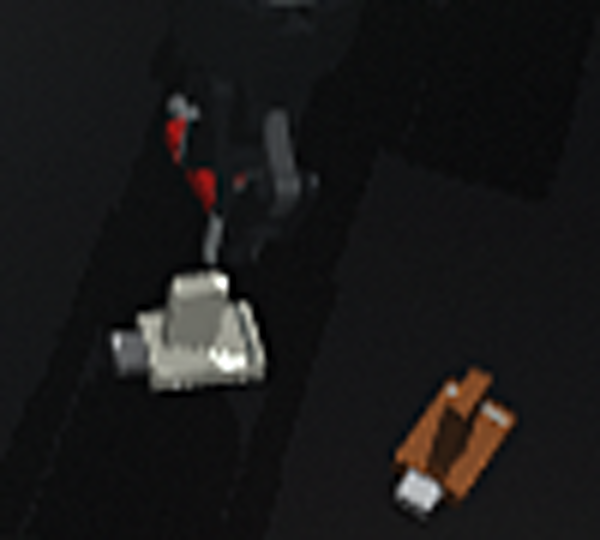

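View pics/g1_top.png

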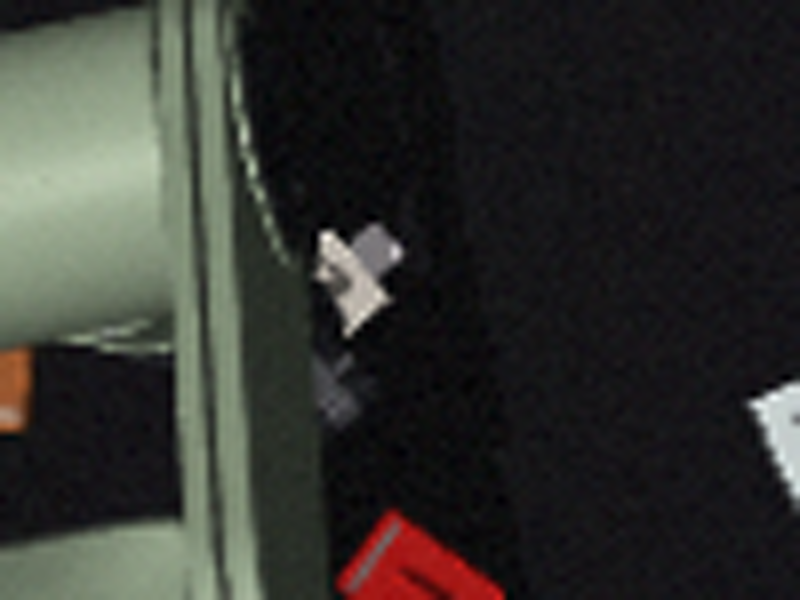

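The gripper is above cartridge 2: a finger tip shows at scene crop (212,255), just over the fin at (200,285), and the red part stays clear. Next I descend and grip.

Call:
step_arm --plan '[0.02,0.01,0.7,0,0,0,0.02,0.01,0.7,0,0,-0.002,0.02,0.01,0.7,0,0,0,0,0,0.57,0,0,0,0,0,0,0,0,0]'

```text
clock: 4.45
ee_pos: [0.5486, 0.1291, 0.0259]
tcp_rot: [-0.001, 0.416, 0.909, -0.001]
contact_force: [0.3, -0.2, 0.6]
grip_width: 0.0423
```

Call:
step_arm --plan '[0,0,0,0,0,0,0,0,0,0,0,0,0,0,0,0,0,0,0,0,0,0,0,0]' --gripper 1

```text
clock: 4.95
ee_pos: [0.5505, 0.1301, 0.0275]
tcp_rot: [0.001, 0.416, 0.909, 0.001]
contact_force: [-0.1, -1.7, 6.3]
grip_width: 0.0093
```

```bash
python3 look.py g2 top:140,180,100,75,8 scene:290,190,100,90,6
```

```text
top tcp px [[178.4 215.6]]
scene tcp px [[321.2 243.2]]
```

View pics/g2_scene.png

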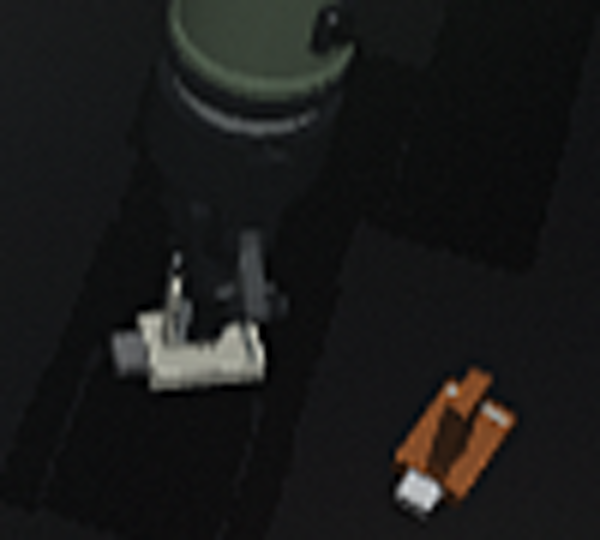

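View pics/g2_top.png

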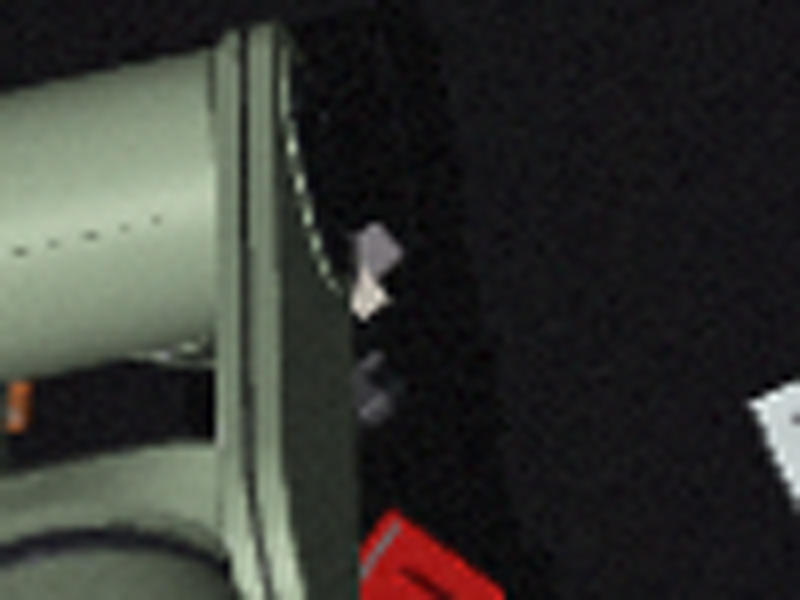

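Grip is good: width 9.3 mm, fin between the fingers. Next I lift.

Call:
step_arm --plan '[0,0,-0.5,0,0,0,0,0,-1,0,0,0,0,0,-1,0,0,0,0,0,-1,0,0,0,0,0,-1,0,0,0]'

```text
clock: 5.68
ee_pos: [0.5494, 0.1301, 0.163]
tcp_rot: [0.0, 0.416, 0.909, 0.0]
contact_force: [0.9, -0.7, -0.6]
grip_width: 0.0092
```

Call:
step_arm --plan '[0,0,-1,0,0,0,0,0,-0.6,0,0,0,0,0,0,0,0,0]'

```text
clock: 6.05
ee_pos: [0.5503, 0.1303, 0.2112]
tcp_rot: [0.002, 0.416, 0.909, 0.001]
contact_force: [0.3, -1.0, -0.6]
grip_width: 0.0091
```

```bash
python3 -c "
from p import *
plan(atrail(-.185,0,.0275+.05),lim=.95)"
```

```text
rows 10 need 9.39 dist [-0.0559 -0.2614 -0.0116] rot deg [-4.  29.9 15.6]
[ -0.537, -0.711, 0.037, -0.001, 0.008, 0.004, -0.557, -0.696, 0.004, -0.001, 0.008, 0.004, -0.575, -0.681, -0.03, -0.001, 0.008, 0.004, -0.591, -0.664, -0.065, -0.001, 0.008, 0.004, -0.605, -0.648, -0.101, -0.001, 0.008, 0.004 ]
[ -0.616, -0.63, -0.137, -0.001, 0.008, 0.004, -0.625, -0.612, -0.174, -0.001, 0.008, 0.004, -0.631, -0.594, -0.211, -0.001, 0.008, 0.004, -0.635, -0.575, -0.248, -0.001, 0.008, 0.004, -0.636, -0.556, -0.285, -0.001, 0.008, 0.004 ]
```

Call:
step_arm --plan '[-0.537,-0.711,0,-0.001,0.008,0.004,-0.557,-0.696,-0.03,-0.001,0.008,0.004,-0.575,-0.681,-0.07,-0.001,0.008,0.004,-0.591,-0.664,-0.1,-0.001,0.008,0.004,-0.605,-0.648,-0.14,-0.001,0.008,0.004]'

```text
clock: 6.68
ee_pos: [0.5216, -0.0019, 0.2086]
tcp_rot: [-0.109, 0.469, 0.874, 0.066]
contact_force: [0.3, 0.3, 0.8]
grip_width: 0.0097
```

Call:
step_arm --plan '[-0.616,-0.63,-0.14,-0.001,0.008,0.004,-0.625,-0.612,-0.17,-0.001,0.008,0.004,-0.631,-0.594,-0.21,-0.001,0.008,0.004,-0.635,-0.575,-0.25,-0.001,0.008,0.004,-0.636,-0.556,-0.29,-0.001,0.008,0.004]'

```text
clock: 7.3
ee_pos: [0.4959, -0.1331, 0.2045]
tcp_rot: [-0.214, 0.513, 0.821, 0.132]
contact_force: [0.9, 0.1, -1.2]
grip_width: 0.0094
```

Call:
step_arm --plan '[0,0,0,0,0,0]'

```text
clock: 7.42
ee_pos: [0.496, -0.1342, 0.2037]
tcp_rot: [-0.214, 0.514, 0.821, 0.131]
contact_force: [1.0, 0.4, 0.4]
grip_width: 0.009
```

```bash
python3 look.py b1 top:210,170,120,90,6 scene:195,115,110,90,7
python3 -c "
from p import *
where();plan(atrail(-.185,0,.0275+.006),lim=.5)"
```

```text
top tcp px [[272.2 232.3]]
scene tcp px [[252.3 145.5]]
t 7.53 rail-frame tcp [-0.186   0.0011  0.0828] rot err deg [-0.71  0.98  0.93] F rail [-0.2  0.8 -0.1] w 0.0095
rows 4 need 3.29 dist [-0.0111  0.0211 -0.0432] rot deg [-0.7  1.   0.9]
[ -0.001, -0.005, 0.411, 0, 0.001, 0.001, -0.003, -0.006, 0.411, 0, 0.001, 0.001, -0.005, -0.007, 0.411, 0, 0.001, 0.001, -0.007, -0.008, 0.411, 0, 0.001, 0.001 ]
```

View pics/b1_scene.png

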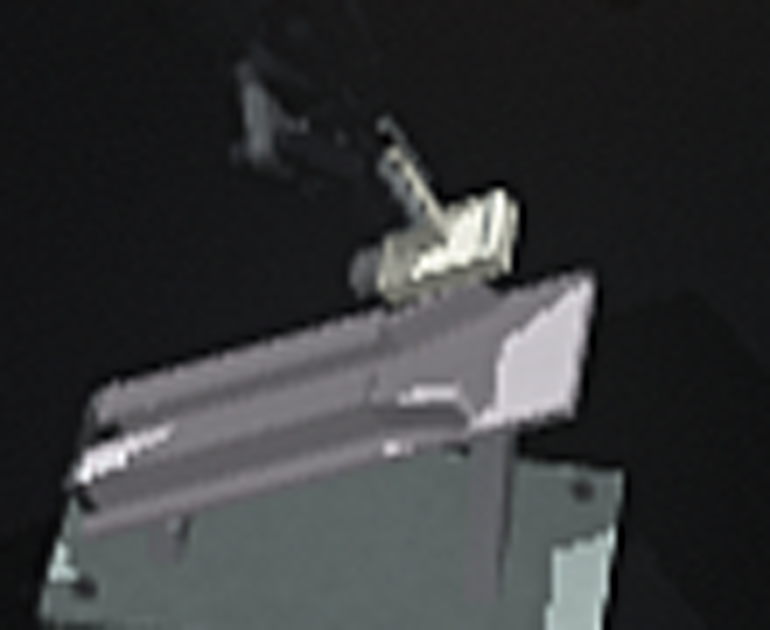

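View pics/b1_top.png

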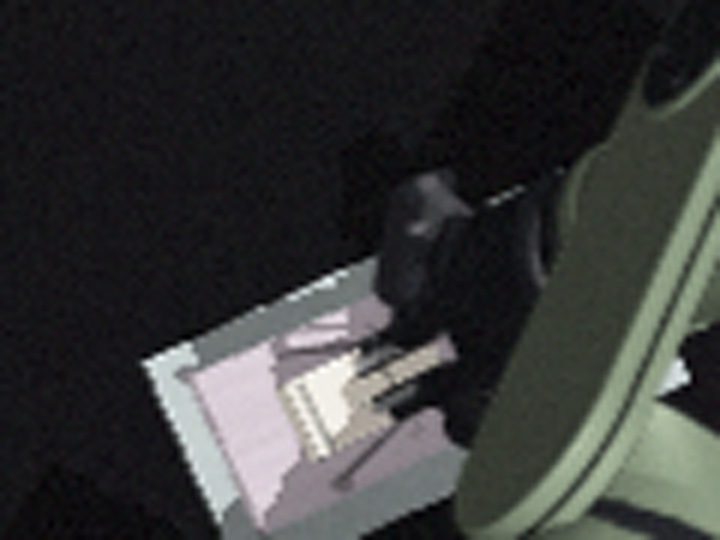

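```bash
cat > oc.py <<'E'
import sys
from p import *
# oc.py tag n x0,y0,w,h,s : overlay cart predicted in hand
def ovc(src,n,box,out,Rc,tc):
    x0,y0,w,h,s=box
    im=cv2.resize(cv2.imread(src)[y0:y0+h,x0:x0+w],None,fx=s,fy=s,interpolation=cv2.INTER_CUBIC)
    b=.012
    B=[(-.033,.017,b),(-.033,-.017,b),(.019,-.017,b),(.019,.017,b)]
    N=[(.019,.008,.01),(.033,.008,.010),(.033,-.008,.010),(.019,-.008,.01)]
    F=[(.012,.005,.056),(-.012,.005,.056),(-.012,-.005,.056),(.012,-.005,.056)]
    for L in(B,N,F):
        p=((proj(n,np.array(L)@Rc.T+tc)-[x0,y0]+.5)*s-.5).round().astype(np.int32)
        cv2.polylines(im,[p.reshape(-1,1,2)],True,(0,0,255),1)
    cv2.imwrite(out,im)
if __name__=="__main__":
    tag=sys.argv[1]
    R0,p0,_=cur(); Rc=tool(R0)
    for a in sys.argv[2:]:
        n,v=a.split(":"); box=list(map(int,v.split(",")))
        ovc(f"pics/{tag}_{n}_raw.png",n,box,f"pics/{tag}_{n}_o.png",Rc,p0-Rc@np.array([0,0,.0275]))
E
python3 oc.py b1 top:250,200,60,60,10 scene:235,125,50,40,14
```

```text
(no output)
```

View pics/b1_top_o.png

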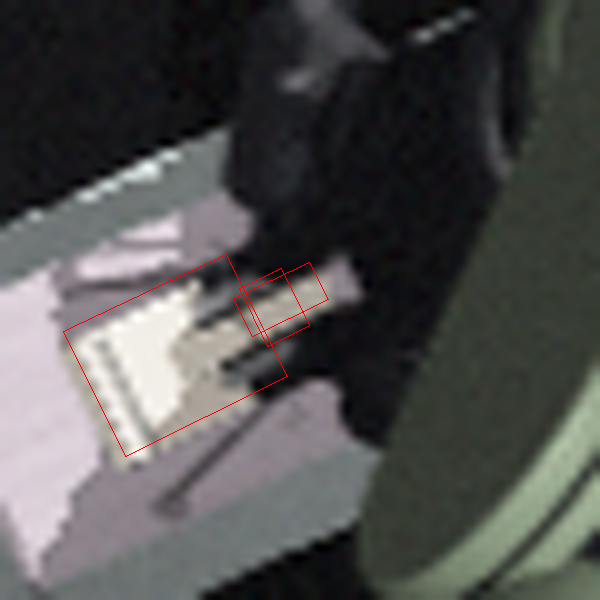

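View pics/b1_scene_o.png

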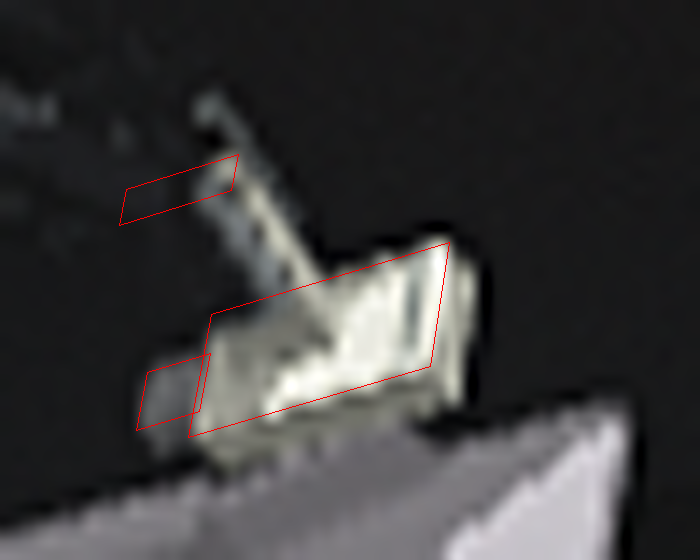

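Call:
step_arm --plan '[0,0,0.5,0,0.001,0.001,0,-0.01,0.5,-0.001,0.001,0.001,0,-0.01,0.4,0,0.001,0.001,0,-0.01,0.24,-0.001,0,0,0,0,0,0,0,0]'

```text
clock: 8.15
ee_pos: [0.4847, -0.1107, 0.1622]
tcp_rot: [-0.219, 0.52, 0.814, 0.139]
contact_force: [-0.5, 1.2, -0.2]
grip_width: 0.0094
```

```bash
python3 -c "
from p import *
where()"; python3 look.py b2 top:250,200,60,60,10 scene:235,125,50,40,14;  python3 oc.py b2 top:250,200,60,60,10 scene:235,125,50,40,14
```

```text
t 8.15 rail-frame tcp [-0.1858 -0.0002  0.0338] rot err deg [ 0.   -0.06 -0.11] F rail [-1.   0.  -0.8] w 0.0094
top tcp px [[263.5 237.2]]
scene tcp px [[260.6 157.5]]
```

View pics/b2_top.png

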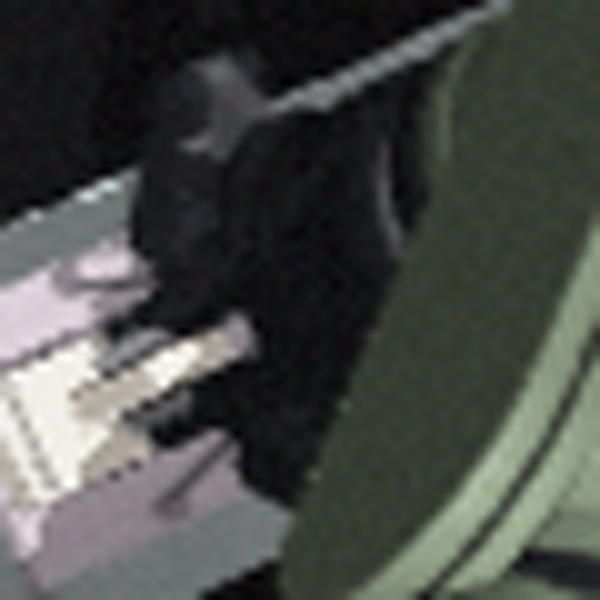

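View pics/b2_scene_o.png

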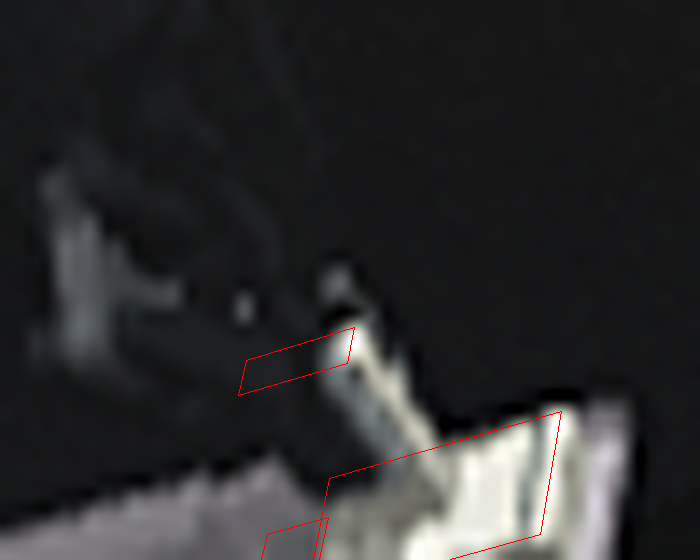

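Call:
step_arm --plan '[0,0,0.1,0,0,0,0,0,0.05,0,0,0,0,0,0,0,0,0]'

```text
clock: 8.62
ee_pos: [0.4842, -0.1091, 0.1586]
tcp_rot: [-0.218, 0.52, 0.814, 0.139]
contact_force: [-0.5, -0.8, -0.4]
grip_width: 0.0091
```

```bash
python3 -c "
from p import *
where()
import m2
"; python3 look.py b3 top:220,200,80,60,10 scene:235,125,50,40,14
python3 - <<'E'
from p import *; import m2,oc
m2.ov("top",RP,220,200,10,80,60,"pics/b3o.png","pics/b3_top_raw.png")
E
```

```text
t 8.62 rail-frame tcp [-0.1855 -0.      0.0299] rot err deg [ 0.04 -0.02 -0.1 ] F rail [ 0.6 -0.8 -0.1] w 0.0091
top tcp px [[262.6 237.7]]
scene tcp px [[261.4 158.6]]
```

View pics/b3o.png

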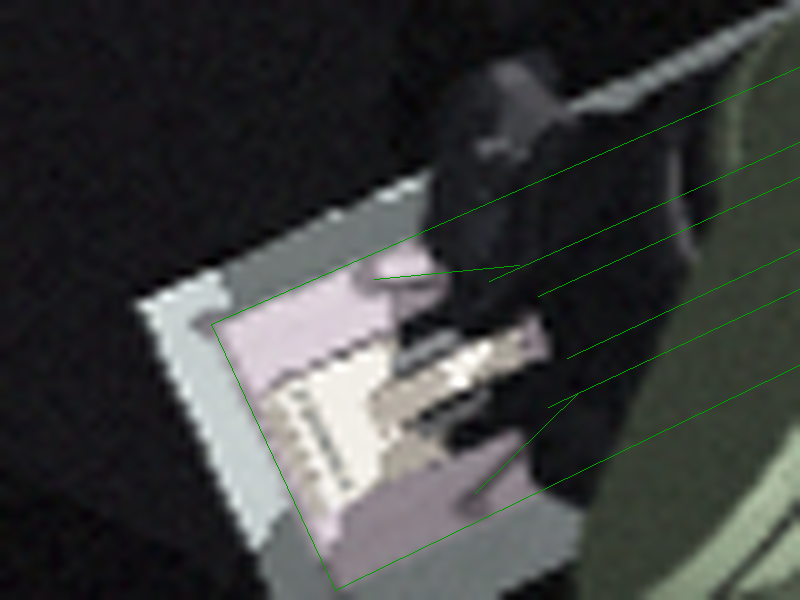

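Call:
step_arm --plan '[-0.2,0,0.05,0,0,0,-0.2,0,0.05,0,0,0,-0.2,0,0,0,0,0,-0.2,0,0,0,0,0,0,0,0,0,0,0]'

```text
clock: 9.35
ee_pos: [0.493, -0.1264, 0.1461]
tcp_rot: [-0.218, 0.52, 0.814, 0.141]
contact_force: [0.5, 0.1, 11.8]
grip_width: 0.0092
```

```bash
python3 -c "
from p import *
where()"
```

```text
t 9.35 rail-frame tcp [-0.1625  0.0007  0.0287] rot err deg [ 0.18 -0.1  -0.06] F rail [-5.8  0.5 10.3] w 0.0092
```

Call:
step_arm --plan '[-0.15,0,-0.03,0,0,0,-0.15,0,0,0,0,0,-0.15,0,0,0,0,0,-0.15,0,0,0,0,0,0,0,0,0,0,0]'

```text
clock: 9.98
ee_pos: [0.4995, -0.1413, 0.1367]
tcp_rot: [-0.218, 0.52, 0.814, 0.14]
contact_force: [-0.4, -1.8, 7.5]
grip_width: 0.0093
```

```bash
python3 -c "
from p import *
where()"
```

```text
t 9.97 rail-frame tcp [-0.1437  0.0003  0.0287] rot err deg [ 0.11 -0.06 -0.09] F rail [-2.5 -1.1  7.2] w 0.0093
```

Call:
step_arm --plan '[-0.2,0,-0.01,0,0,0,-0.2,0,0,0,0,0,-0.2,0,0,0,0,0,-0.2,0,0,0,0,0,0,0,0,0,0,0]'

```text
clock: 10.6
ee_pos: [0.5083, -0.1607, 0.1244]
tcp_rot: [-0.218, 0.52, 0.814, 0.14]
contact_force: [-0.1, -0.9, 6.3]
grip_width: 0.0094
```

```bash
python3 -c "
from p import *
where()"; python3 look.py b4 top:220,190,100,75,8 scene:190,125,100,80,8
```

```text
t 10.6 rail-frame tcp [-1.191e-01  1.000e-04  2.870e-02] rot err deg [ 0.09 -0.02 -0.11] F rail [-2.5 -0.5  5.9] w 0.0094
top tcp px [[282.1 228.8]]
scene tcp px [[240.9 164.9]]
```

View pics/b4_scene.png

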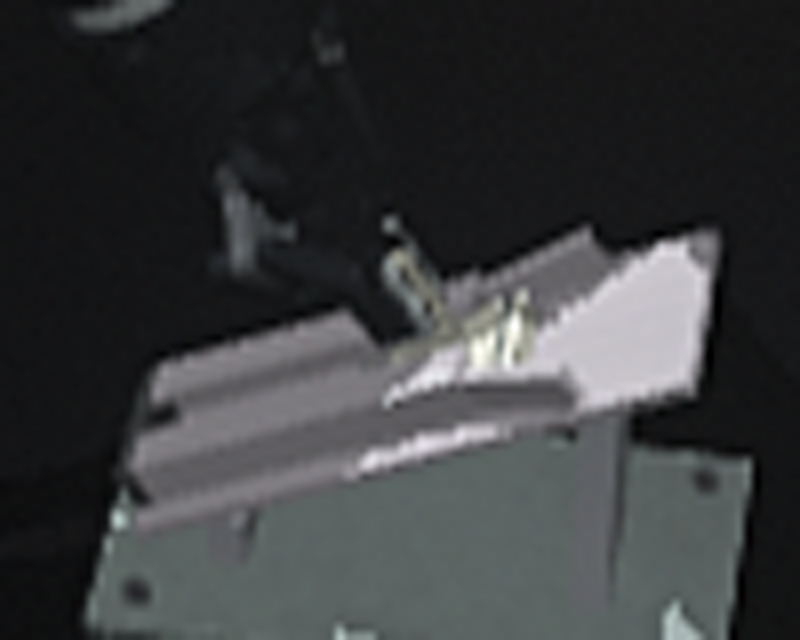

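View pics/b4_top.png

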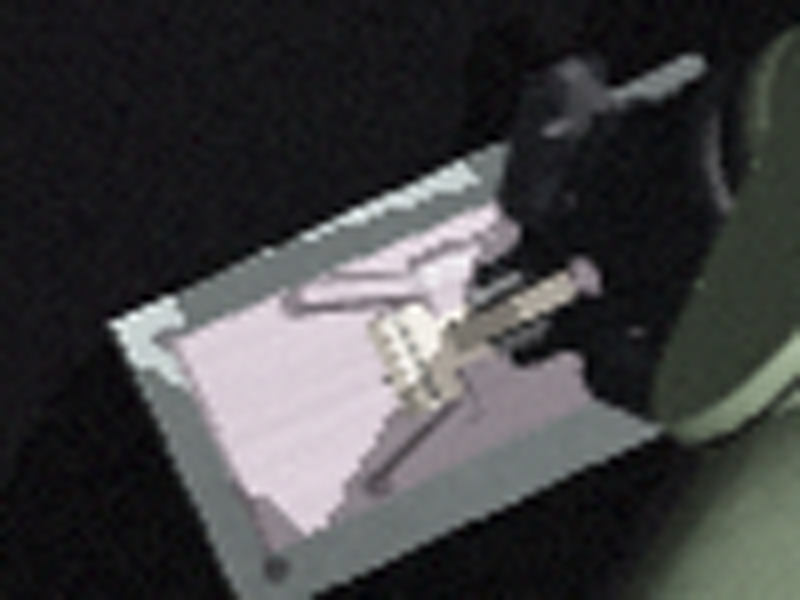

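The cartridge is entering the channel centred: its rear is at top crop (405,370), the fin is in the slot and side forces are small. I'll keep sliding it down.

Call:
step_arm --plan '[-0.35,0,-0.01,0,0,0,-0.4,0,0,0,0,0,-0.4,0,0,0,0,0,-0.4,0,0,0,0,0,0,0,0,0,0,0]'

```text
clock: 11.32
ee_pos: [0.5255, -0.1983, 0.1005]
tcp_rot: [-0.218, 0.52, 0.814, 0.139]
contact_force: [0.2, -0.8, 4.6]
grip_width: 0.0092
```

```bash
python3 -c "
from p import *
where()"
```

```text
t 11.32 rail-frame tcp [-0.0713 -0.0002  0.0287] rot err deg [ 0.08  0.03 -0.14] F rail [-1.6 -0.2  4.4] w 0.0092
```

Call:
step_arm --plan '[-0.25,0,0,0,0,0,-0.25,0,0,0,0,0,-0.25,0,0,0,0,0,-0.25,0,0,0,0,0,0,0,0,0,0,0]'

```text
clock: 11.95
ee_pos: [0.5362, -0.2214, 0.0858]
tcp_rot: [-0.218, 0.52, 0.814, 0.139]
contact_force: [0.3, -0.9, 5.4]
grip_width: 0.0092
```

```bash
python3 -c "
from p import *
where()"
```

```text
t 11.95 rail-frame tcp [-0.0419 -0.0003  0.0287] rot err deg [ 0.07 -0.01 -0.13] F rail [-1.9 -0.1  5.1] w 0.0092
```

Call:
step_arm --plan '[-0.1,0,0,0,0,0,-0.1,0,0,0,0,0,0,0,0,0,0,0]'

```text
clock: 12.32
ee_pos: [0.5382, -0.2257, 0.0831]
tcp_rot: [-0.218, 0.52, 0.814, 0.14]
contact_force: [-0.2, -0.4, 6.2]
grip_width: 0.0097
```

```bash
python3 -c "
from p import *
where()"
```

```text
t 12.32 rail-frame tcp [-0.0365 -0.0003  0.0287] rot err deg [ 0.07 -0.05 -0.11] F rail [-2.8 -0.3  5.5] w 0.0097
```

Now I creep down until the force shows the stop.

Call:
step_arm --plan '[-0.1,0,0,0,0,0,-0.1,0,0,0,0,0,0,0,0,0,0,0]'

```text
clock: 12.7
ee_pos: [0.5402, -0.2301, 0.0803]
tcp_rot: [-0.219, 0.52, 0.814, 0.14]
contact_force: [-0.7, 0.2, 6.8]
grip_width: 0.0096
```

```bash
python3 -c "
from p import *
where()"; python3 look.py b5 top:250,180,80,60,10 scene:190,125,100,80,8; python3 oc.py b5 scene:190,140,80,60,10
```

```text
t 12.7 rail-frame tcp [-0.0309 -0.0003  0.0287] rot err deg [ 0.06 -0.1  -0.11] F rail [-3.8 -0.5  5.7] w 0.0096
top tcp px [[306.5 217.7]]
scene tcp px [[214.7 172.4]]
```

View pics/b5_scene_o.png

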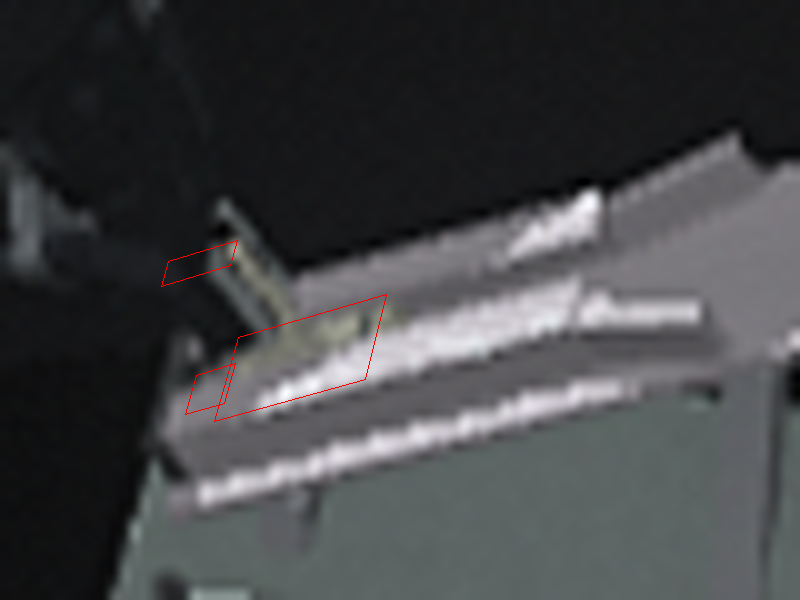

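View pics/b5_top.png

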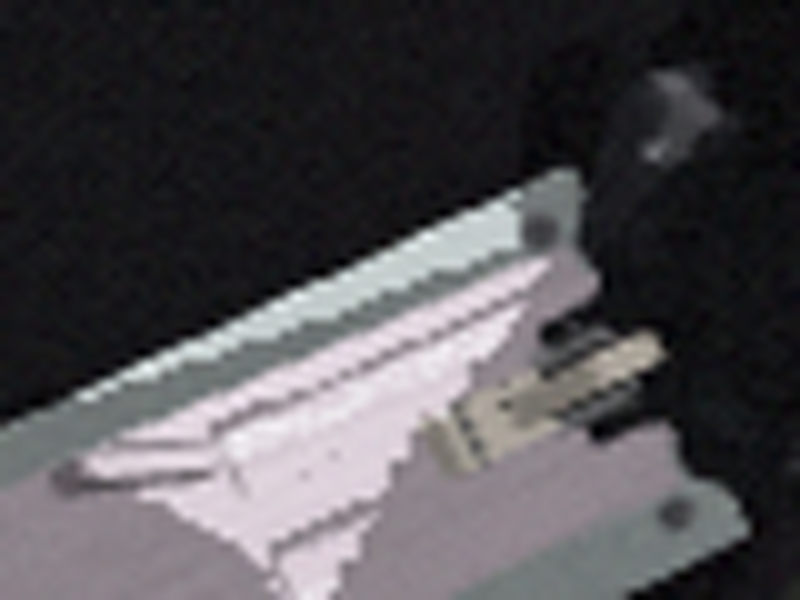

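Call:
step_arm --plan '[-0.1,0,0,0,0,0,-0.05,0,0,0,0,0,0,0,0,0,0,0]'

```text
clock: 13.18
ee_pos: [0.5405, -0.2305, 0.0804]
tcp_rot: [-0.222, 0.519, 0.813, 0.142]
contact_force: [-4.2, 6.3, 16.9]
grip_width: 0.0094
```

```bash
python3 -c "
from p import *
where()"
```

```text
t 13.18 rail-frame tcp [-0.0305 -0.0002  0.029 ] rot err deg [ 0.03 -0.59 -0.07] F rail [-14.9  -1.2  10.9] w 0.0094
```

The cartridge is stopped against the end stop: Fx is −15 N and there was no further advance. I release and retreat.

Call:
step_arm --plan '[0.06,0,0,0,0,0,0,0,0,0,0,0,0,0,0,0,0,0]' --gripper 0

```text
clock: 13.55
ee_pos: [0.541, -0.2323, 0.0779]
tcp_rot: [-0.219, 0.52, 0.814, 0.139]
contact_force: [-0.5, 0.1, -0.1]
grip_width: 0.0423
```

Call:
step_arm --plan '[0,0,-0.3,0,0,0,0,0,-0.8,0,0,0,0,0,-1,0,0,0,0,0,-1,0,0,0,0,0,-1,0,0,0]'

```text
clock: 14.18
ee_pos: [0.5673, -0.2886, 0.1865]
tcp_rot: [-0.218, 0.52, 0.814, 0.139]
contact_force: [0.3, -1.2, -0.3]
grip_width: 0.0427
```

```bash
python3 -c "
from p import *
where(); plan((atcart(C1)[0],np.array([.53,-.03,.24])))"
```

```text
t 14.18 rail-frame tcp [-0.0282 -0.0005  0.1529] rot err deg [ 0.05  0.03 -0.11] F rail [ 1.2 -0.2  0.3] w 0.0427
rows 9 need 8.89 dist [-0.0373  0.2586  0.0535] rot deg [ -5.3 -29.7  19.6]
[ 0.902, 0.277, 0.291, -0.002, -0.009, 0.006, 0.927, 0.24, 0.241, -0.002, -0.009, 0.006, 0.948, 0.202, 0.19, -0.002, -0.009, 0.006, 0.964, 0.164, 0.137, -0.002, -0.009, 0.006, 0.976, 0.126, 0.082, -0.002, -0.009, 0.006 ]
[ 0.983, 0.088, 0.027, -0.002, -0.009, 0.006, 0.986, 0.051, -0.029, -0.002, -0.009, 0.006, 0.984, 0.014, -0.085, -0.002, -0.009, 0.006, 0.977, -0.022, -0.142, -0.002, -0.009, 0.006 ]
```

Call:
step_arm --plan '[0.902,0.277,0.2,-0.002,-0.009,0.006,0.927,0.24,0.2,-0.002,-0.009,0.006,0.948,0.202,0.19,-0.002,-0.009,0.006,0.964,0.164,0.137,-0.002,-0.009,0.006,0.976,0.126,0.082,-0.002,-0.009,0.006]'

```text
clock: 14.8
ee_pos: [0.5472, -0.1454, 0.2198]
tcp_rot: [-0.096, 0.616, 0.779, 0.069]
contact_force: [0.5, 0.6, 0.7]
grip_width: 0.0428
```

Call:
step_arm --plan '[0.983,0.088,0.027,-0.002,-0.009,0.006,0.986,0.051,-0.029,-0.002,-0.009,0.006,0.984,0.014,-0.085,-0.002,-0.009,0.006,0.977,-0.022,-0.142,-0.002,-0.009,0.006]'

```text
clock: 15.3
ee_pos: [0.5307, -0.0306, 0.2448]
tcp_rot: [0.003, 0.679, 0.734, 0.011]
contact_force: [0.6, -0.0, 0.2]
grip_width: 0.0427
```

```bash
python3 -c "
from p import *
plan(atcart(C1,.08))"; python3 look.py s1 top:250,180,80,60,10 scene:190,125,100,75,8
```

```text
rows 13 need 12.65 dist [ 0.0768  0.3446 -0.1388] rot deg [ 1.2 -0.6 -0.3]
[ 0.861, 0.258, 0.371, 0, 0, 0, 0.862, 0.259, 0.37, 0, 0, 0, 0.862, 0.26, 0.369, 0, 0, 0, 0.862, 0.261, 0.367, 0, 0, 0, 0.862, 0.262, 0.366, 0, 0, 0 ]
[ 0.862, 0.263, 0.365, 0, 0, 0, 0.863, 0.264, 0.364, 0, 0, 0, 0.863, 0.265, 0.363, 0, 0, 0, 0.863, 0.266, 0.362, 0, 0, 0, 0.863, 0.267, 0.361, 0, 0, 0 ]
[ 0.863, 0.267, 0.359, 0, 0, 0, 0.864, 0.268, 0.358, 0, 0, 0, 0.864, 0.269, 0.357, 0, 0, 0 ]
top tcp px [[229.  217.4]]
scene tcp px [[280.  157.8]]
```

View pics/s1_top.png

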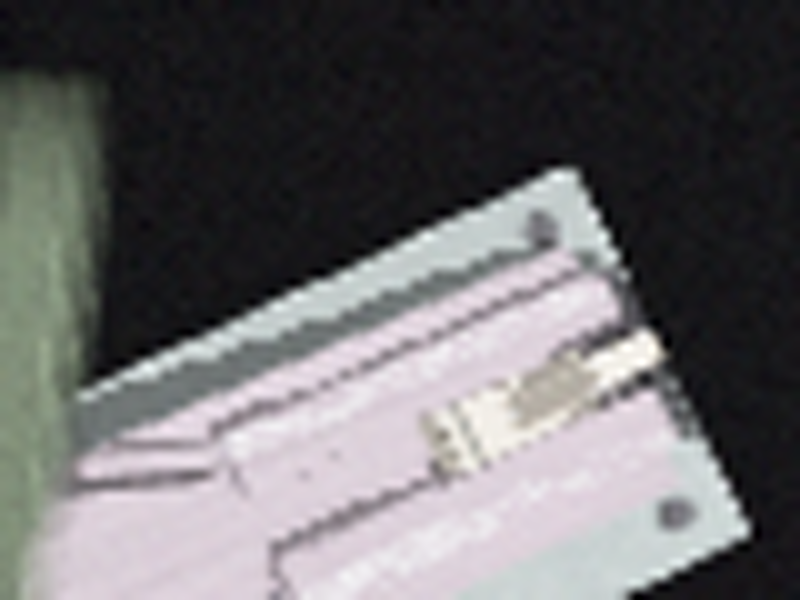

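View pics/s1_scene.png

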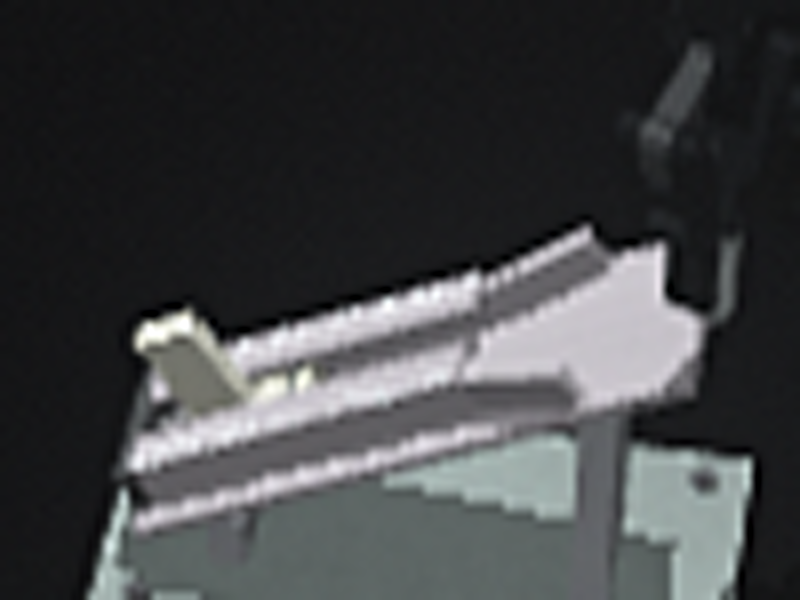

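The first cartridge is home: fin at scene crop (190,350), rear at top crop (440,440), unchanged after release. Next is the second cartridge.

Call:
step_arm --plan '[0.861,0.258,0.37,0.001,0,0,0.862,0.259,0.37,0.001,0,0,0.862,0.26,0.37,0.001,-0.001,0,0.862,0.26,0.37,0,-0.001,0,0.862,0.26,0.37,0,0,-0.001]'

```text
clock: 16.02
ee_pos: [0.5602, 0.1013, 0.1896]
tcp_rot: [0.0, 0.676, 0.737, 0.0]
contact_force: [-0.1, -0.9, -0.5]
grip_width: 0.0427
```

Call:
step_arm --plan '[0.862,0.263,0.365,0,0,0,0.863,0.264,0.364,0,0,0,0.863,0.265,0.363,0,0,0,0.863,0.266,0.362,0,0,0,0.863,0.267,0.361,0,0,0]'

```text
clock: 16.65
ee_pos: [0.5887, 0.234, 0.135]
tcp_rot: [-0.0, 0.676, 0.737, 0.0]
contact_force: [0.7, -0.3, 0.3]
grip_width: 0.0428
```

Call:
step_arm --plan '[0.863,0.267,0.359,0,0,0,0.864,0.268,0.358,0,0,0,0.864,0.269,0.357,0,0,0,0,0,0,0,0,0]'

```text
clock: 17.15
ee_pos: [0.6047, 0.3154, 0.1015]
tcp_rot: [-0.001, 0.675, 0.738, -0.001]
contact_force: [0.2, 0.0, 0.0]
grip_width: 0.0429
```

```bash
python3 -c "
from p import *
plan(atcart(C1,.001))"; python3 look.py g3 scene:330,230,100,75,8
```

```text
rows 3 need 2.48 dist [ 0.0028 -0.0014 -0.0745] rot deg [-0.1  0.   0.3]
[ -0.018, 0.031, 0.827, 0, 0, 0, -0.018, 0.031, 0.827, 0, 0, 0, -0.018, 0.03, 0.827, 0, 0, 0 ]
top tcp px [[107.1 193.8]]
scene tcp px [[383.4 276.9]]
```

View pics/g3_scene.png

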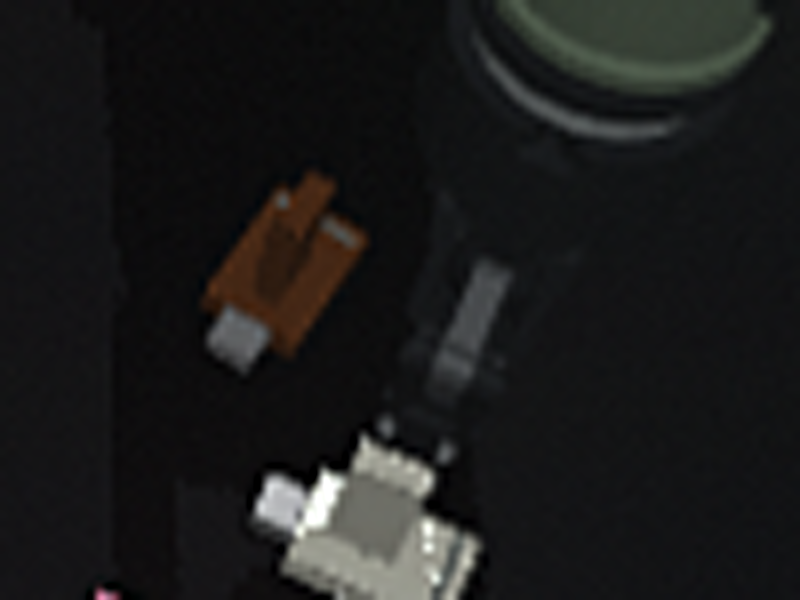

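The gripper stands above the second cartridge, with the finger at (415,430) over the fin at (390,470). I'll descend and grip.

Call:
step_arm --plan '[-0.02,0.03,0.7,0,0,0,-0.02,0.03,0.7,0,0,0,-0.02,0.03,0.6,0,0,0.001,0,0,0.48,0,0,0,0,0,0,0,0,0]'

```text
clock: 17.82
ee_pos: [0.6072, 0.3111, 0.0275]
tcp_rot: [-0.001, 0.678, 0.735, -0.001]
contact_force: [0.6, -1.1, -0.5]
grip_width: 0.0425
```

Call:
step_arm --plan '[0,0,0,0,0,0,0,0,0,0,0,0,0,0,0,0,0,0,0,0,0,0,0,0]' --gripper 1

```text
clock: 18.32
ee_pos: [0.6082, 0.3119, 0.0295]
tcp_rot: [0.0, 0.678, 0.735, 0.001]
contact_force: [0.5, 0.6, 2.7]
grip_width: 0.0094
```

Call:
step_arm --plan '[0,0,-0.5,0,0,0,0,0,-1,0,0,0,0,0,-1,0,0,0,0,0,-1,0,0,0,0,0,-1,0,0,0]'

```text
clock: 18.95
ee_pos: [0.6077, 0.3116, 0.1656]
tcp_rot: [-0.0, 0.678, 0.735, 0.0]
contact_force: [0.5, -0.1, -1.3]
grip_width: 0.0092
```

Call:
step_arm --plan '[0,0,-1,0,0,0,0,0,-0.6,0,0,0,0,0,0,0,0,0]'

```text
clock: 19.32
ee_pos: [0.6085, 0.3119, 0.2143]
tcp_rot: [0.001, 0.678, 0.735, 0.002]
contact_force: [0.3, 1.1, 0.2]
grip_width: 0.0097
```

```bash
python3 -c "
from p import *
plan(atrail(-.185,0,.0285+.055),lim=.95)"; python3 look.py g4 scene:320,170,100,75,8;python3 oc.py g4 scene:320,170,100,75,8
```

```text
rows 17 need 16.14 dist [-0.1128 -0.4457 -0.0094] rot deg [  5.6  29.6 -19.8]
[ -0.853, -0.291, 0.016, 0.001, 0.005, -0.003, -0.847, -0.308, -0.008, 0.001, 0.005, -0.003, -0.84, -0.326, -0.032, 0.001, 0.005, -0.003, -0.832, -0.343, -0.056, 0.001, 0.005, -0.003, -0.823, -0.36, -0.079, 0.001, 0.005, -0.003 ]
[ -0.813, -0.377, -0.102, 0.001, 0.005, -0.003, -0.801, -0.394, -0.124, 0.001, 0.005, -0.003, -0.789, -0.411, -0.146, 0.001, 0.005, -0.003, -0.776, -0.428, -0.167, 0.001, 0.005, -0.003, -0.762, -0.445, -0.188, 0.001, 0.005, -0.003 ]
[ -0.746, -0.461, -0.208, 0.001, 0.005, -0.003, -0.73, -0.477, -0.228, 0.001, 0.005, -0.003, -0.713, -0.493, -0.247, 0.001, 0.005, -0.003, -0.695, -0.509, -0.266, 0.001, 0.005, -0.003, -0.676, -0.525, -0.284, 0.001, 0.005, -0.003 ]
[ -0.656, -0.54, -0.301, 0.001, 0.005, -0.003, -0.636, -0.555, -0.318, 0.001, 0.005, -0.003 ]
top tcp px [[ 94.1 187.4]]
scene tcp px [[393.5 251.3]]
```

View pics/g4_scene_o.png

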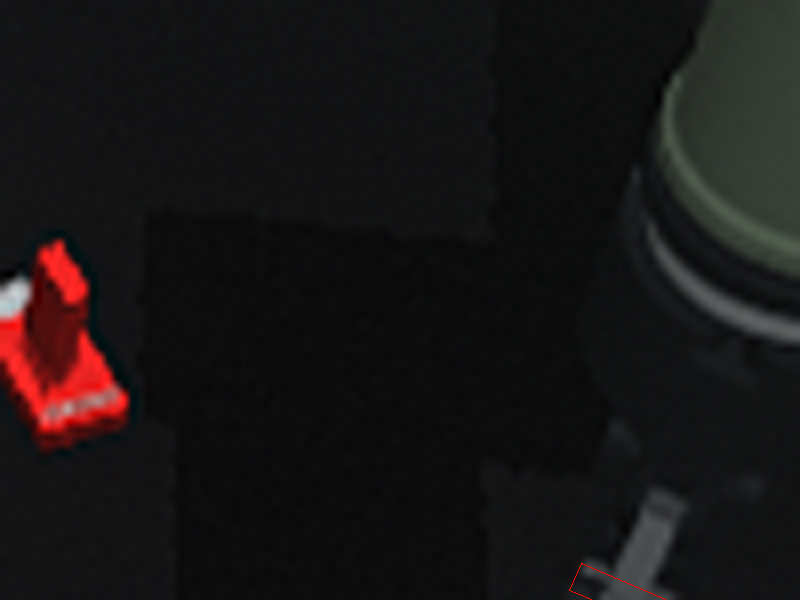

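Call:
step_arm --plan '[-0.853,-0.291,0,0.001,0.005,-0.003,-0.847,-0.308,-0.01,0.001,0.005,-0.003,-0.84,-0.326,-0.032,0.001,0.005,-0.003,-0.832,-0.343,-0.056,0.001,0.005,-0.003,-0.823,-0.36,-0.079,0.001,0.005,-0.003]'

```text
clock: 20.0
ee_pos: [0.5732, 0.1796, 0.2083]
tcp_rot: [-0.07, 0.64, 0.764, 0.041]
contact_force: [1.3, -0.6, -1.3]
grip_width: 0.0092
```

Call:
step_arm --plan '[-0.813,-0.377,-0.102,0.001,0.005,-0.003,-0.801,-0.394,-0.124,0.001,0.005,-0.003,-0.789,-0.411,-0.146,0.001,0.005,-0.003,-0.776,-0.428,-0.167,0.001,0.005,-0.003,-0.762,-0.445,-0.188,0.001,0.005,-0.003]'

```text
clock: 20.62
ee_pos: [0.5387, 0.049, 0.2055]
tcp_rot: [-0.137, 0.597, 0.786, 0.083]
contact_force: [-0.6, -0.8, -1.5]
grip_width: 0.0093
```

```bash
python3 -c "
from p import *
plan(atrail(-.185,0,.0285+.055),lim=.9)"
```

```text
rows 7 need 6.96 dist [-0.043  -0.1828 -0.0007] rot deg [ 1.9 11.5 -9.1]
[ -0.748, -0.435, -0.228, 0.001, 0.005, -0.004, -0.731, -0.453, -0.247, 0.001, 0.005, -0.004, -0.713, -0.47, -0.266, 0.001, 0.005, -0.004, -0.694, -0.488, -0.284, 0.001, 0.005, -0.004, -0.674, -0.505, -0.301, 0.001, 0.005, -0.004 ]
[ -0.654, -0.521, -0.317, 0.001, 0.005, -0.004, -0.633, -0.538, -0.333, 0.001, 0.005, -0.004 ]
```

Call:
step_arm --plan '[-0.748,-0.435,-0.25,0.001,0.005,-0.004,-0.731,-0.453,-0.26,0.001,0.005,-0.004,-0.713,-0.47,-0.27,0.001,0.005,-0.004,-0.694,-0.488,-0.284,0.001,0.005,-0.004,-0.674,-0.505,-0.301,0.001,0.005,-0.004]'

```text
clock: 21.25
ee_pos: [0.5089, -0.082, 0.2057]
tcp_rot: [-0.203, 0.536, 0.81, 0.126]
contact_force: [0.6, -0.2, 0.1]
grip_width: 0.0088
```

Call:
step_arm --plan '[-0.654,-0.521,-0.3,0.001,0.005,-0.004,-0.633,-0.538,-0.3,0.001,0.005,-0.004,0,0,0,0,0,0]'

```text
clock: 21.62
ee_pos: [0.4974, -0.1344, 0.2029]
tcp_rot: [-0.228, 0.512, 0.816, 0.142]
contact_force: [-0.5, 0.5, -0.0]
grip_width: 0.0094
```

```bash
python3 -c "
from p import *
where();plan(atrail(-.185,0,.0325),n=4)"; python3 look.py d1 top:220,190,80,60,10 scene:215,115,80,60,10;python3 oc.py d1 top:220,190,80,60,10 scene:215,115,80,60,10
```

```text
t 21.62 rail-frame tcp [-0.183   0.0013  0.0824] rot err deg [-0.5  -1.15  0.73] F rail [-0.6 -0.2 -0.3] w 0.0094
rows 4 need 1.67 dist [-0.0124  0.0237 -0.0422] rot deg [-0.5 -1.2  0.7]
[ 0.009, -0.007, 0.416, 0, -0.001, 0.001, 0.011, -0.008, 0.416, 0, -0.001, 0.001, 0.013, -0.009, 0.416, 0, -0.001, 0.001, 0.015, -0.01, 0.416, 0, -0.001, 0.001 ]
top tcp px [[272.3 231.8]]
scene tcp px [[251.9 146. ]]
```

View pics/d1_top_o.png

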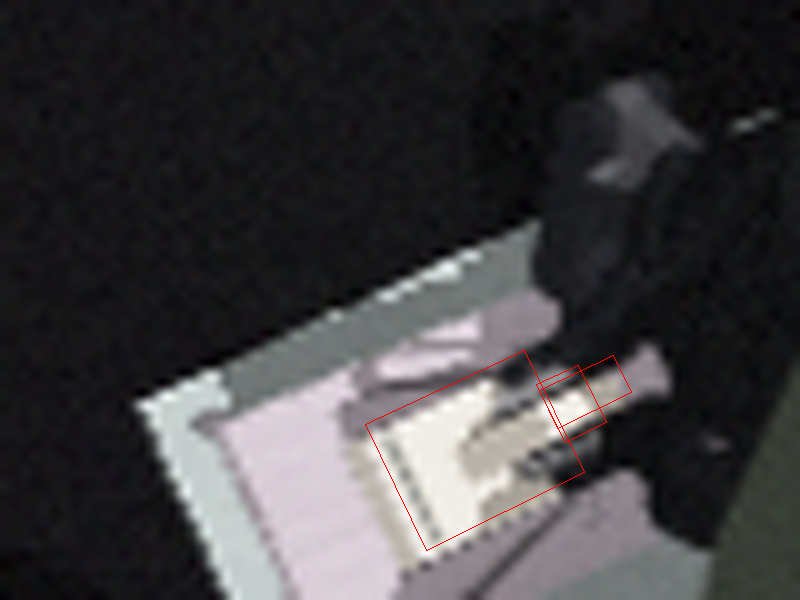

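View pics/d1_scene_o.png

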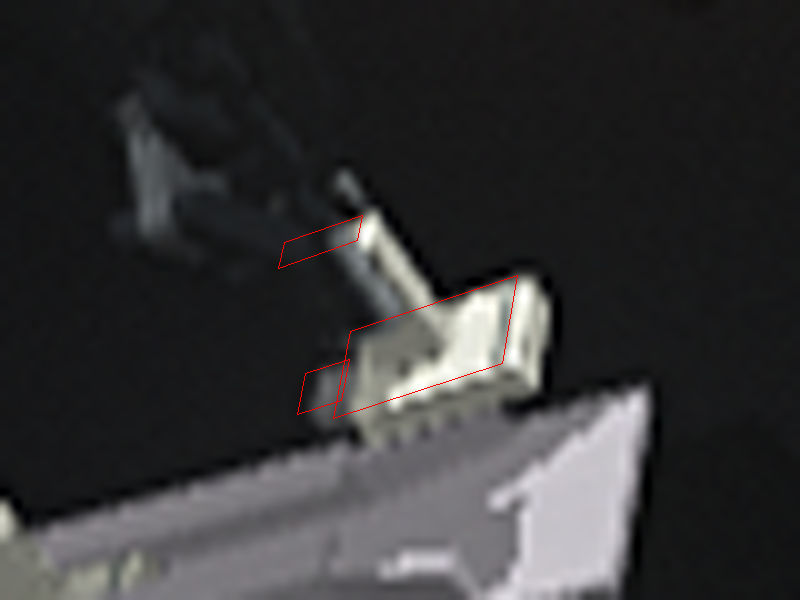

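Call:
step_arm --plan '[0.01,-0.01,0.5,0,-0.001,0.001,0.01,-0.01,0.5,-0.001,-0.001,0.001,0.01,-0.01,0.4,0,-0.001,0,0.01,-0.01,0.25,0,0,0,0,0,0,0,0,0]'

```text
clock: 22.35
ee_pos: [0.4853, -0.1093, 0.1623]
tcp_rot: [-0.219, 0.517, 0.816, 0.138]
contact_force: [0.2, 0.3, -0.2]
grip_width: 0.0093
```

```bash
python3 look.py d2 top:220,200,80,60,10
python3 - <<'E'
from p import *; import m2
where()
m2.ov("top",RP,220,200,10,80,60,"pics/d2o.png","pics/d2_top_raw.png")
E
```

```text
top tcp px [[262.9 237.1]]
scene tcp px [[261.  157.8]]
t 22.4 rail-frame tcp [-0.1865  0.0011  0.0339] rot err deg [-0.11  0.04  0.24] F rail [-0.1 -0.2 -0.8] w 0.0093
```

View pics/d2o.png

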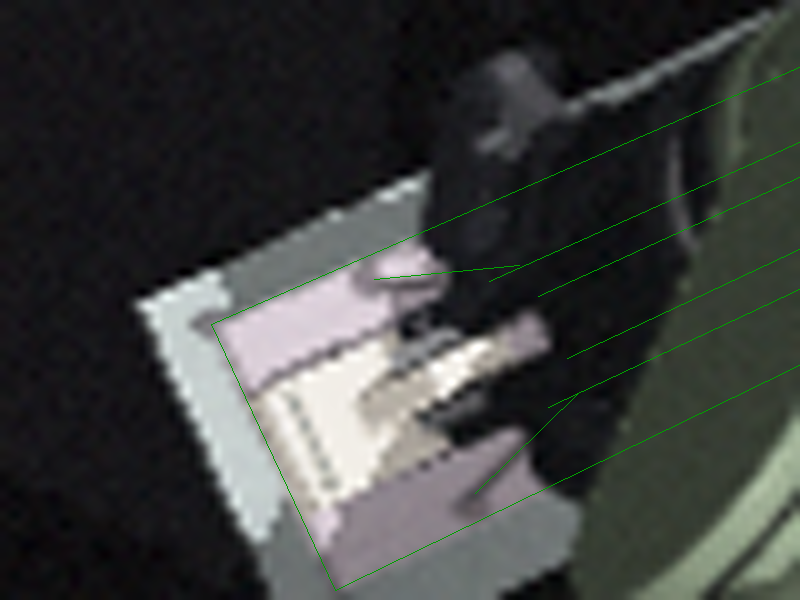

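Call:
step_arm --plan '[-0.1,-0.035,0.06,0,0,0.0005,-0.2,0,0.05,0,0,0,-0.2,0,0,0,0,0,-0.2,0,0,0,0,0,0,0,0,0,0,0]'

```text
clock: 23.02
ee_pos: [0.4919, -0.1259, 0.1488]
tcp_rot: [-0.218, 0.519, 0.815, 0.138]
contact_force: [0.8, -0.2, -0.3]
grip_width: 0.0091
```

```bash
python3 -c "
from p import *
where()"
```

```text
t 23.02 rail-frame tcp [-1.646e-01 -1.000e-04  3.060e-02] rot err deg [-0.1   0.06  0.01] F rail [ 0.6  0.6 -0. ] w 0.0091
```

Call:
step_arm --plan '[-0.15,0,0.03,0,0,0,-0.15,0,0.03,0,0,0,-0.15,0,0,0,0,0,-0.15,0,0,0,0,0,0,0,0,0,0,0]'

```text
clock: 23.65
ee_pos: [0.4984, -0.1385, 0.1406]
tcp_rot: [-0.218, 0.519, 0.815, 0.139]
contact_force: [0.1, -0.7, 9.5]
grip_width: 0.009
```

```bash
python3 -c "
from p import *
where()"
```

```text
t 23.65 rail-frame tcp [-0.1482  0.0005  0.0306] rot err deg [0.01 0.02 0.1 ] F rail [-4.1 -0.2  8.5] w 0.009
```

Call:
step_arm --plan '[-0.2,0,-0.025,0,0,0,-0.2,0,0,0,0,0,-0.2,0,0,0,0,0,-0.2,0,0,0,0,0,0,0,0,0,0,0]'

```text
clock: 24.28
ee_pos: [0.5073, -0.1581, 0.1282]
tcp_rot: [-0.218, 0.519, 0.815, 0.139]
contact_force: [0.1, -1.0, 6.0]
grip_width: 0.0091
```

```bash
python3 -c "
from p import *
where()"; python3 look.py d4 top:220,190,100,75,8
```

```text
t 24.27 rail-frame tcp [-0.1234  0.0003  0.0306] rot err deg [-0.03  0.05  0.06] F rail [-2.2 -0.3  5.7] w 0.0091
top tcp px [[281.2 229.1]]
scene tcp px [[241.8 164.2]]
```

View pics/d4_top.png

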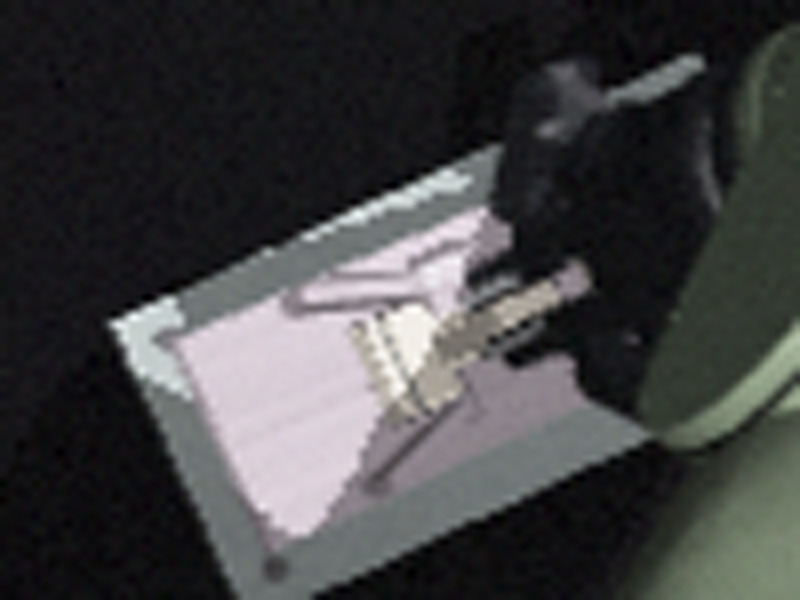

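The second cartridge is in the mouth with its rear at (385,370). About 30 mm remain.

Call:
step_arm --plan '[-0.2,0,-0.01,0,0,0,-0.2,0,0,0,0,0,-0.2,0,0,0,0,0,-0.15,0,0,0,0,0,0,0,0,0,0,0]'

```text
clock: 24.95
ee_pos: [0.5154, -0.176, 0.1169]
tcp_rot: [-0.218, 0.519, 0.815, 0.139]
contact_force: [0.3, -0.7, 5.7]
grip_width: 0.009
```

```bash
python3 -c "
from p import *
where()"
```

```text
t 24.95 rail-frame tcp [-1.007e-01  1.000e-04  3.060e-02] rot err deg [-0.07  0.04  0.05] F rail [-2.2 -0.1  5.3] w 0.009
```

Call:
step_arm --plan '[-0.1,0,0,0,0,0,-0.1,0,0,0,0,0,0,0,0,0,0,0]'

```text
clock: 25.32
ee_pos: [0.5174, -0.1804, 0.1141]
tcp_rot: [-0.219, 0.519, 0.815, 0.139]
contact_force: [-0.0, 0.2, 6.4]
grip_width: 0.0091
```

```bash
python3 -c "
from p import *
where()"
```

```text
t 25.32 rail-frame tcp [-0.0952 -0.      0.0306] rot err deg [-0.08 -0.01  0.05] F rail [-3.3  0.   5.4] w 0.0091
```

Call:
step_arm --plan '[-0.1,0,0,0,0,0,-0.05,0,0,0,0,0,0,0,0,0,0,0]'

```text
clock: 25.7
ee_pos: [0.5179, -0.1813, 0.1137]
tcp_rot: [-0.222, 0.518, 0.814, 0.14]
contact_force: [-2.3, 5.0, 14.4]
grip_width: 0.0094
```

```bash
python3 -c "
from p import *
where()"
```

```text
t 25.7 rail-frame tcp [-0.0941  0.0001  0.0308] rot err deg [-0.09 -0.41  0.08] F rail [-12.    0.    9.7] w 0.0094
```

Contact came at the predicted place. I'll give one more small push, then release and retreat.

Call:
step_arm --plan '[-0.07,0,0,0,0,0,0,0,0,0,0,0]'

```text
clock: 25.95
ee_pos: [0.518, -0.1815, 0.1137]
tcp_rot: [-0.223, 0.518, 0.814, 0.141]
contact_force: [-4.5, 7.7, 18.9]
grip_width: 0.009
```

```bash
python3 -c "
from p import *
where()"
```

```text
t 25.95 rail-frame tcp [-0.0939  0.0001  0.0309] rot err deg [-0.11 -0.65  0.1 ] F rail [-17.2  -0.8  11.9] w 0.009
```

Call:
step_arm --plan '[0.1,0,0,0,0,0,0,0,0,0,0,0,0,0,0,0,0,0]' --gripper 0

```text
clock: 26.32
ee_pos: [0.5185, -0.1834, 0.1109]
tcp_rot: [-0.219, 0.519, 0.815, 0.138]
contact_force: [0.4, 1.8, 0.1]
grip_width: 0.0431
```

Call:
step_arm --plan '[0,0,-0.3,0,0,0,0,0,-0.8,0,0,0,0,0,-1,0,0,0,0,0,-1,0,0,0,0,0,-1,0,0,0]'

```text
clock: 26.95
ee_pos: [0.545, -0.2396, 0.2193]
tcp_rot: [-0.218, 0.519, 0.815, 0.138]
contact_force: [1.0, 0.1, 0.6]
grip_width: 0.0429
```

```bash
python3 -c "
from p import *
where(); plan((atcart(C1)[0],np.array([.45,.05,.26])))"
```

```text
t 26.95 rail-frame tcp [-9.120e-02  1.000e-04  1.544e-01] rot err deg [-0.09  0.08  0.03] F rail [-0.   1.   0.7] w 0.0429
rows 11 need 10.25 dist [-0.095   0.2896  0.0407] rot deg [ -5.3 -29.6  19.8]
[ 0.856, 0.11, 0.35, -0.001, -0.007, 0.005, 0.875, 0.081, 0.31, -0.001, -0.007, 0.005, 0.891, 0.05, 0.27, -0.001, -0.007, 0.005, 0.903, 0.02, 0.228, -0.001, -0.007, 0.005, 0.913, -0.01, 0.185, -0.001, -0.007, 0.005 ]
[ 0.92, -0.04, 0.142, -0.001, -0.007, 0.005, 0.924, -0.07, 0.098, -0.001, -0.007, 0.005, 0.925, -0.1, 0.054, -0.001, -0.007, 0.005, 0.923, -0.129, 0.01, -0.001, -0.007, 0.005, 0.918, -0.158, -0.035, -0.001, -0.007, 0.005 ]
[ 0.91, -0.186, -0.079, -0.001, -0.007, 0.005 ]
```

Call:
step_arm --plan '[0.856,0.11,0.3,-0.001,-0.007,0.005,0.875,0.081,0.3,-0.001,-0.007,0.005,0.891,0.05,0.27,-0.001,-0.007,0.005,0.903,0.02,0.228,-0.001,-0.007,0.005,0.913,-0.01,0.185,-0.001,-0.007,0.005]'

```text
clock: 27.58
ee_pos: [0.5016, -0.1077, 0.2397]
tcp_rot: [-0.129, 0.597, 0.788, 0.076]
contact_force: [0.4, 0.5, -0.2]
grip_width: 0.0426
```

Call:
step_arm --plan '[0.92,-0.04,0.142,-0.001,-0.007,0.005,0.924,-0.07,0.098,-0.001,-0.007,0.005,0.925,-0.1,0.054,-0.001,-0.007,0.005,0.923,-0.129,0.01,-0.001,-0.007,0.005,0,0,0,0,0,0]'

```text
clock: 28.2
ee_pos: [0.4667, -0.0017, 0.2573]
tcp_rot: [-0.056, 0.649, 0.758, 0.025]
contact_force: [1.2, -0.3, -0.3]
grip_width: 0.0427
```

```bash
python3 look.py e1 top:240,175,90,68,8 scene:190,125,100,75,8
python3 - <<'E'
from p import *; import oc
M,t=rail(RP)
for n,box in(("top",(240,175,90,68,8)),("scene",(190,125,100,75,8))):
    src=f"pics/e1_{n}_raw.png"
    oc.ovc(src,n,box,f"pics/e1_{n}_A.png",M,t+M@np.array([-.033,0,0]))
    oc.ovc(src,n,box,f"pics/e1_{n}_B.png",M,t+M@np.array([-.099,0,0]))
    a=cv2.imread(f"pics/e1_{n}_A.png");b=cv2.imread(f"pics/e1_{n}_B.png"); m=(b[:,:,2]==255)&(b[:,:,0]==0); a[m]=b[m]; cv2.imwrite(f"pics/e1_{n}_o.png",a)
E
```

```text
top tcp px [[217.9 244. ]]
scene tcp px [[301.8 144. ]]
```

View pics/e1_top_o.png

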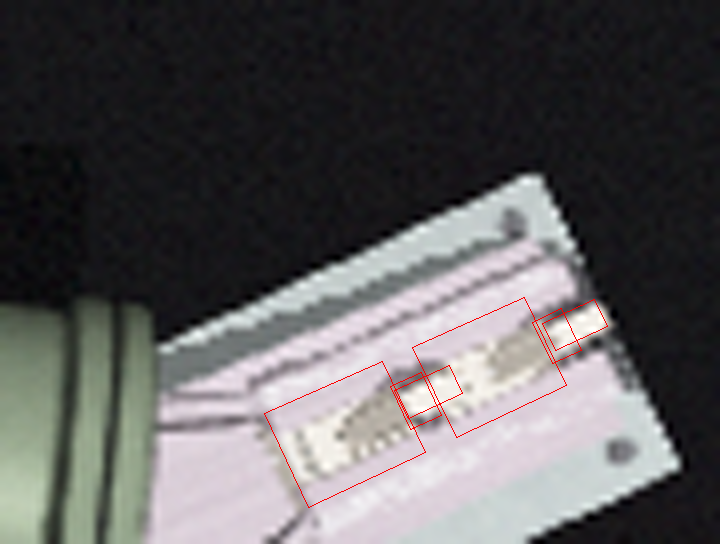

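View pics/e1_scene_o.png

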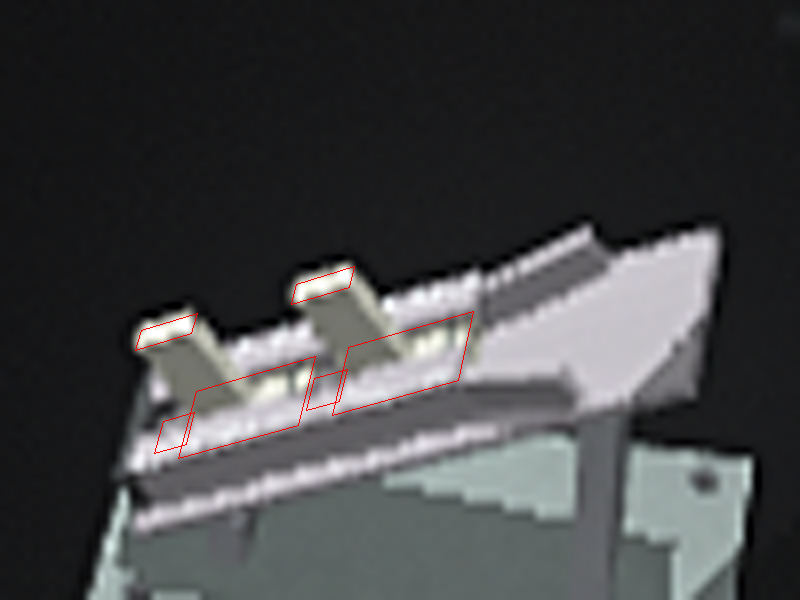

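View pics/e1_top.png

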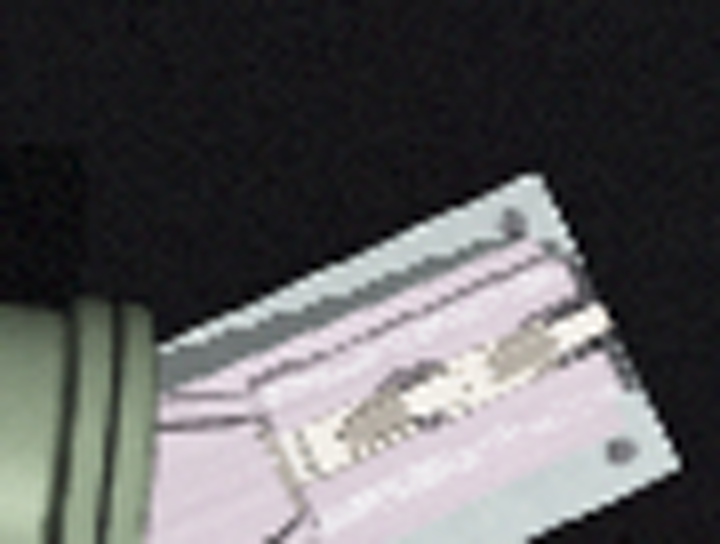

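Both fin tops match the predicted home poses: scene crop (165,330) and (323,285), top crop (580,325) and (428,392). A final look at the bystanders before I hand in.

Run:
```python
from plant import r,cams
import cv2,numpy as np
im=cams.read_camera("scene")[:,:,::-1]; cv2.imwrite("pics/f.png",cv2.resize(im,(800,600)))
a=cv2.imread("pics/e1_scene_raw.png"); 
b0=cv2.imread("pics/scene0_raw.png")
for n,(x0,y0,x1,y1) in dict(bottle=(150,108,190,162),jar=(220,255,255,295),spanner=(140,215,200,270),rail_carts=(195,145,290,220)).items():
    print(n,"vs start",np.abs(im[y0:y1,x0:x1].astype(int)-b0[y0:y1,x0:x1]).mean().round(1),"vs last",np.abs(im[y0:y1,x0:x1].astype(int)-a[y0:y1,x0:x1]).mean().round(1))
```

```text
bottle vs start 1.2 vs last 0.9
jar vs start 0.7 vs last 0.7
spanner vs start 0.9 vs last 0.9
rail_carts vs start 6.2 vs last 0.8
```

View pics/f.png

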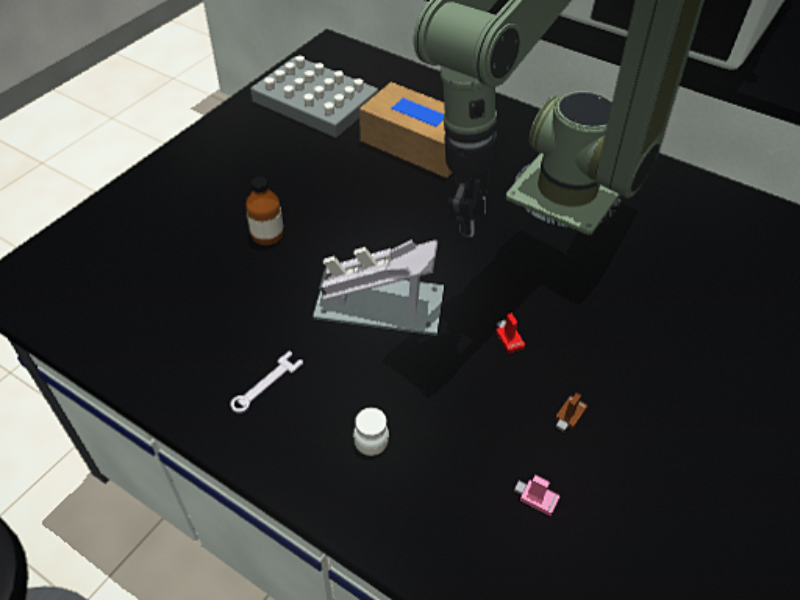

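The picture shows both fins in the rail at about (335,265) and (365,257). The bottle, jar, spanner and look-alikes are unmoved, and the arm is clear.

```bash
python3 -c "
from plant import r
print(r.hand_in())"
```

```text
the job is handed in; nothing more can be done
None
```

I loaded both white cartridges into the rail, noses down the slope and fins up through the slot, and handed the job in at about 28 s of the 72 s. I gripped each by its fin, set it on the loading bed and slid it down until the force rose. The hand-in reported no verdict.

- **First cartridge:** it stopped dead at the end of the channel with about 15 N of push, so it is against the stop. It did not move when I let go.
- **Second cartridge:** it stopped within about 1 mm of where I expected it to meet the first. One more small push, at about 17 N, moved it no further, and then I let go.
- **Final pictures:** in both cameras the fin tops match the predicted home positions to within about a pixel, roughly 2–3 mm. Between the last two scene pictures the rail area did not change, so the cartridges are at rest.
- **Rest of the scene:** the bottle, jar and spanner look unchanged from the start, and the brown, red and pink look-alikes also look untouched. The arm is clear of everything.

No check failed. The one loose end is the camera fit of the rail, which is only good to about 2–3 mm, so the evidence that both are fully home rests mainly on the forces at contact.

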